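# Clamp up handle blanks in the drilling jig

### The arm

A 7-joint arm with a two-finger parallel gripper is mounted at the origin on the work surface. World frame = base frame: x ahead of the robot, y to its left, z up, the work surface at z = 0. Lengths are in m, angles in rad, forces in N, time in s.
With the tool pointing down it reaches from about 0.4 to 0.875 m from the base axis. Payload 19.3 kg.
Tool frame: the origin (TCP) lies on the centre line of the jaws, within the pads' length; the fingertips stand 8 mm ahead of it and the grasp point (between the pads) lies 11 mm behind it; z points along the fingers, y is the line along which they close (so a half turn about z gives the same grasp; the last joint's range is limited). The gripper opens to 85 mm and grips with 20 to 120 N. Pads are 22 mm wide; open, the fingers measure 114 mm over their backs; the gripper's body (76 mm by 85 mm) begins 54 mm behind the grasp point. The pads swing forward as they close: fully open they stand 13 mm farther back than shut.
Start: joints at [1.059, 0.521, -0.036, 1.599, 0.021, 1.021, -0.113], TCP at [0.267, -0.565, 0.239] pointing down, gripper open.
Joint ranges: [-2.91, 2.91], [-0.3, 2.13], [-1.5, 1.42], [0.17, 2.43], [-1.26, 4.41], [0.16, 1.93], [-2.52, 2.52]. Speed limits (rad/s): [1.89, 1.89, 2.39, 2.39, 3.01, 3.01, 3.01].

### API

Orientations are given as [roll, pitch, yaw] about the fixed x, y, z axes, in that order (R = Rz(yaw) Ry(pitch) Rx(roll)).
In Python, from workcell import status, grab_frame, camera_params, bot, search_frame, silhouettes gives the robot as it stands.
- The arm moves only by the shell command python3 -m creep 'ROWS' [FORCE]. ROWS is JSON, a list of rows, each a list of 5 numbers: the shift along the tool's x, y, z in units of 60 mm (1.0 is 60 mm), then the turn about the tool's z in units of 8 degrees (1.0 is 8 degrees), then the opening, from 0 (shut) to 1 (fully open). In form: [[x, y, z, twist, hand], ...]. A call has 1 to 5 rows; each row is the pose to reach, as a shift and turn from the pose commanded when the call began, along the tool's axes at that moment; what a row does not reach only later rows make up. A row lasts 1/8 s, in which the tool goes at most 62.5 mm and 10.7 degrees, less where a joint would pass 70% of its speed; a pose out of reach is approached as far as the arm can. A call with a gripper value outside its range is refused whole. The fingers move at their own pace and stop on an object; FORCE is the grip in N (left out, the last holds). Time passes only in rows, so rows that repeat a pose let the fingers close. It gives the time, the measured TCP pose, the force, the opening and the grip force at its end, in the units of the state.
- status.observe(): the state, without advancing time (a new reading comes with each control period).
- grab_frame(name): name is "side" or "top" or "wrist"; returns the picture (480x640x3 uint8, blue, green, red); there is no depth.
- camera_params(name): a dict with "K" (3x3 intrinsics, pixels), "rvec" (rotation vector, rad) and "tvec" (3), from world to camera coordinates, as OpenCV has them; the wrist camera has in their place "tool_from_camera" (4x4, takes a point from camera to tool coordinates, whose origin is the TCP and whose axes are the flange's). Camera axes: x right, y down, z forward; pixel columns grow to the right and rows downward; lengths in m; the calibration is good to about 2 mm. A picture is of the moment at which its call begins: read the wrist's pose just before it. camera_params takes no time and is no camera call.
- bot.job_done(): hands the job in; it is judged then, once.
Trained networks look in the newest picture that a camera, given by its name, has taken for a name from the list of things; names that differ only in an ending like _2 or _b are one class to them, and where a whole thing is asked for, a point or a joint stands for the part that bears it (a point fixed in the world has none). Each returns a list of dicts, best first, with "p" (0 to 1); they miss things now and then, are a little off and sometimes report something else, mostly with a low value. They report only what shows in the picture. A call takes as long as a camera call. They do not tell look-alikes from the thing itself.
- search_frame(camera, name): "extent" ([left, top, right, bottom] as shares, 0 to 1, of the picture: columns of its width, rows of its height, round what is visible of it).
- silhouettes(camera, name): "mask" (480x640 bool, what is visible of it) and "extent" ([left, top, right, bottom] as shares, 0 to 1, of the picture: columns of its width, rows of its height, round what is visible of it).
The state is a dict: "clock": time; "qpos": joint angles; "qd": joint speeds; "joint_efforts": joint torques, N m; "position": TCP position; "tool_rot": TCP orientation; "force": force on the tool from outside, world axes, zero at the start; "moment": the same for the moment, N m; "grip_width": finger opening in m; "finger_force": force on a finger pad.
Only numpy, scipy, OpenCV 4.12 (cv2) and the standard library are available. Lean on these libraries where they do the work, as an engineer would, in place of code of your own. Each camera call takes 0.05 s, during which the arm holds its last target. There are 200 camera calls.

### The job

Clamp up the handle blanks for drilling: swing open the cam lever of the wooden jig and draw its pressure bar back, then take every blank off the lipped steel shelf, raising its ferrule end and tilting it back over the lip before drawing it out, and lay each flat in a nest of its own in the jig, ferrule end towards the pressure bar. When all are in, push the bar until every blank butts fully home against the back stop, and then swing the cam lever round all the way so that it locks behind the bar again. Leave the glue jar and the tin alone.

Things in the scene. Friction and masses are not known exactly. Their poses are not given: they have to be found in the camera images.
- rack: Grey steel stock shelf, fixed, 326 mm wide (y), five bays 64 mm apart, the middle one at y 0. Origin: centre of its underside; x points from the open front to the back, z up. Lower shelf surface at z 30 mm. Box-section dividers leave a 38 mm channel for each blank, from x -5 to the back panel at x 88 mm, z 30 to 70 mm. Lying blanks are caught between lip and upper shelf.
- lip (a point): Inner top edge, at mid-width, of the lip along the shelf's front (rack x -81, z 43 mm): 4 mm thick, 13 mm higher than the lower shelf. A blank lifted level (10 mm of headroom) is still caught; its front end must be raised about 16 mm, tilting it back about 0.1 rad on its rear end, to pass over.
- upper_shelf (a point): Lower front edge, at mid-width, of the upper shelf (rack x -5, z 70 mm): 4 mm thick, it roofs the rear of the bays at 40 mm over the lower shelf; the front 76 mm behind the lip is open above. Stock on it stands behind rack x 34 mm and reaches z 100 mm. A blank must come about 90 mm forward before it can be lifted.
- jig: Wooden drilling jig, fixed; plywood base x -145 to 115, y +-152, top at z 18 mm. Origin: at its underside; x points from its front (lever side) to the back stop, z up. Five nests 60 mm apart, open to the front: 36 mm gaps between 12 mm high beech strips that run from x 14 to 86 mm (tops at z 30 mm); in front of x 14 mm the base is bare.
- bar (a joint): Pressure bar of the jig: beech, 20 mm thick (x), 296 wide, z 20 to 46 mm in the jig frame; slides along the jig's x. Value in m: 0 = drawn back (faces at jig x -93 and -73 mm), grows towards the back stop, limit 0.023; with 150 mm blanks butted against the stop it reads 0.018. About 2 N of friction; stays where it is left. Starts home.
- bar_push (a point): Point on the bar's outer face (towards the jig's front), 90 mm to +y of its middle, 15 mm above the base: a free place to push it with shut fingers.
- lever (a joint): Steel swing cam lever, upright pivot. In rad: 0 = open (knob at 45 deg between the jig's -x and -y from the pivot, cam lobe swung aside to +y); grows clockwise seen from above; limit 1.6. From about 1.3 the lobe bears on the homed bar, at 1.5 it stands square behind it and holds it; a bar not home is met sooner. Needs 1 N at the knob, some N at the end; stays put. Starts shut.
- lever_pivot (a point): On the lever's pivot axis, at the top of its hub (jig x -108.5, y 0, z 62 mm; hub radius 12 mm). The arm to the knob runs at jig z 55 to 62 mm.
- lever_knob (a point): Top of the lever's black upright knob: a cylinder 20 mm across, 36 mm tall (jig z 62 to 98 mm), 62 mm from the pivot axis.
- nest0 (a point): Nest 0 of the jig: on its floor, under the middle of a blank that lies fully home in it (jig x 20, y -120, z 18 mm; nests are alike and any may be used). The back stop, a beech rail over the whole width, has its face at jig x 95, its top at z 48 mm. Its axes are the jig's.
- nest1 (a point): Nest 1 of the jig: on its floor, under the middle of a blank that lies fully home in it (jig x 20, y -60, z 18 mm; nests are alike and any may be used). The back stop, a beech rail over the whole width, has its face at jig x 95, its top at z 48 mm. Its axes are the jig's.
- nest2 (a point): Nest 2 of the jig: on its floor, under the middle of a blank that lies fully home in it (jig x 20, y 0, z 18 mm; nests are alike and any may be used). The back stop, a beech rail over the whole width, has its face at jig x 95, its top at z 48 mm. Its axes are the jig's.
- nest3 (a point): Nest 3 of the jig: on its floor, under the middle of a blank that lies fully home in it (jig x 20, y 60, z 18 mm; nests are alike and any may be used). The back stop, a beech rail over the whole width, has its face at jig x 95, its top at z 48 mm. Its axes are the jig's.
- nest4 (a point): Nest 4 of the jig: on its floor, under the middle of a blank that lies fully home in it (jig x 20, y 120, z 18 mm; nests are alike and any may be used). The back stop, a beech rail over the whole width, has its face at jig x 95, its top at z 48 mm. Its axes are the jig's.
- blank_a: Handle blank, may be absent: beech square 30 x 30 x 130 mm with a brass ferrule (28 mm across, 20 long) on one end, 150 mm long over all, about 100 g. Origin: centre of the ferrule's end face, on the blank's axis; x runs along the blank from there to its square end. Starts lying in a bay of the shelf, 25 mm or more clear of its neighbours, the ferrule end to the front just behind the lip.
- blank_b: Handle blank, may be absent: beech square 30 x 30 x 130 mm with a brass ferrule (28 mm across, 20 long) on one end, 150 mm long over all, about 100 g. Origin: centre of the ferrule's end face, on the blank's axis; x runs along the blank from there to its square end. Starts lying in a bay of the shelf, 25 mm or more clear of its neighbours, the ferrule end to the front just behind the lip.
- blank_c: Handle blank, may be absent: beech square 30 x 30 x 130 mm with a brass ferrule (28 mm across, 20 long) on one end, 150 mm long over all, about 100 g. Origin: centre of the ferrule's end face, on the blank's axis; x runs along the blank from there to its square end. Starts lying in a bay of the shelf, 25 mm or more clear of its neighbours, the ferrule end to the front just behind the lip.
- blank_d: Handle blank, may be absent: beech square 30 x 30 x 130 mm with a brass ferrule (28 mm across, 20 long) on one end, 150 mm long over all, about 100 g. Origin: centre of the ferrule's end face, on the blank's axis; x runs along the blank from there to its square end. Starts lying in a bay of the shelf, 25 mm or more clear of its neighbours, the ferrule end to the front just behind the lip.
- blank_e: Handle blank, may be absent: beech square 30 x 30 x 130 mm with a brass ferrule (28 mm across, 20 long) on one end, 150 mm long over all, about 100 g. Origin: centre of the ferrule's end face, on the blank's axis; x runs along the blank from there to its square end. Starts lying in a bay of the shelf, 25 mm or more clear of its neighbours, the ferrule end to the front just behind the lip.
- glue_jar: White glue jar, 64 mm across, 85 mm tall, bystander. Origin: centre of its underside.
- tin: Open steel tin, 68 mm across, 85 mm tall, bystander. Origin: centre of its underside.
There are look-alikes about, which are no part of the job. What is shaped like the blank_e but green is not meant. Leave any red look-alike of the blank_c alone.

How it is judged:
By the outcome, as a careful person would: the job done as asked, in the order asked, and still so for the second after the job is handed in, with the robot touching nothing.
Of blank_a, blank_b, blank_c, blank_d, blank_e only 3 to 5 are there at a start; the rules pass over those that are not, and their reading is None.
At some moment in a run one of blank_a, blank_b, blank_c, blank_d, blank_e may be knocked a few centimetres aside while the robot is not near it.
Once in a run the grip may slacken for a moment while it holds something.
It also fails if it takes over 210 s, if anything falls off the work surface, if the arm or the gripper's body presses on something with over 40 N, if the wrist force passes 120 N, or if a joint passes its speed limit or range.

## Working session

There is one attempt and no reset: what is moved stays moved. The work goes in short steps, Python scripts to look and compute and a shell command to move; the robot and the scene stay as the last step left them, time stands still between calls to the robot, and variables do not carry over. Pictures are saved under pics/ and viewed, at most 14 in all, crops included, and the job is handed in when it is done.

```bash
mkdir -p pics; ls; cat > h.py <<'E'
import numpy as np, cv2
from workcell import status, grab_frame, camera_params, bot, search_frame, silhouettes
from scipy.spatial.transform import Rotation as R
def cam(name):
    p=camera_params(name); K=np.array(p["K"],float)
    if "rvec" in p:
        Rm=cv2.Rodrigues(np.array(p["rvec"],float))[0]; t=np.array(p["tvec"],float).ravel()
    else:
        s=status.observe(); T=np.eye(4); T[:3,:3]=R.from_euler('xyz',s["tool_rot"]).as_matrix(); T[:3,3]=s["position"]
        M=np.linalg.inv(T@np.array(p["tool_from_camera"],float)); Rm,t=M[:3,:3],M[:3,3]
    return K,Rm,t
def proj(c,P):
    K,Rm,t=c; q=(np.atleast_2d(P)@Rm.T+t)@K.T; return q[:,:2]/q[:,2:]
def back(c,uv,z):
    K,Rm,t=c; uv=np.atleast_2d(uv).astype(float)
    d=np.c_[uv,np.ones(len(uv))]@np.linalg.inv(K).T@Rm; o=-Rm.T@t
    return o+d*((z-o[2])/d[:,2])[:,None]
E
cat > a.py <<'E'
from h import *
print(status.observe())
for n in("side","top"):
    im=grab_frame(n); cv2.imwrite(f"pics/{n}0.png",im); print(n,camera_params(n))
    for k in("rack","jig","blank_a","lever_knob","glue_jar","tin","bar"):
        for r in search_frame(n,k): print(n,k,round(r["p"],2),(np.array(r["extent"])*[640,480,640,480]).round().astype(int))
E
python3 a.py
```

```text
pics
{'clock': 0.0, 'qpos': array([ 1.05879154,  0.52201533, -0.03632452,  1.59999182,  0.02122262,
        1.02108208, -0.11277189]), 'qd': array([-0.00110058, -0.00012282, -0.00310805,  0.000183  ,  0.00103529,
        0.0018846 ,  0.00089494]), 'joint_efforts': array([ 1.07505534e-04, -9.27126861e+01,  1.97986096e+00, -3.69940174e+01,
        1.77445990e-02,  8.09024263e-03, -7.95985511e-05]), 'position': array([ 0.26705796, -0.56472065,  0.23873074]), 'tool_rot': array([-3.14048609e+00,  9.89970223e-05,  4.41832022e-01]), 'force': array([-0.31126378, -0.27733698,  1.10207512]), 'moment': array([-0.00570066,  0.04699561, -0.00973831]), 'finger_force': 0.0, 'grip_width': 0.08531974001133515}
side {'K': array([[473.76284218,   0.        , 317.0700806 ],
       [  0.        , 473.76284218, 232.65568915],
       [  0.        ,   0.        ,   1.        ]]), 'rvec': array([ 0.59624267, -2.50517527,  1.39409323]), 'tvec': array([0.40274894, 0.1972905 , 0.95051869])}
side rack 0.79 [233 166 351 253]
side jig 0.68 [114 232 307 372]
side jig 0.46 [292 196 320 214]
side blank_a 0.89 [283 21
[... 447 characters left out ...]
 , 442.92471297, 241.50957362],
       [  0.        ,   0.        ,   1.        ]]), 'rvec': array([ 2.11390547, -2.10026745,  0.2260907 ]), 'tvec': array([0.01698871, 0.46775756, 1.0126108 ])}
top rack 0.93 [326 146 461 226]
top rack 0.67 [122 222 159 257]
top jig 0.88 [174 142 305 254]
top blank_a 0.93 [412 185 427 216]
top blank_a 0.91 [386 187 399 217]
top blank_a 0.75 [416 323 483 344]
top blank_a 0.72 [436 186 452 214]
top blank_a 0.71 [361 187 374 218]
top blank_a 0.67 [331 190 346 216]
top blank_a 0.59 [352 272 417 298]
top lever_knob 0.65 [477 227 512 257]
top glue_jar 0.59 [477 230 516 260]
top tin 0.56 [323 143 457 227]
top tin 0.55 [122 222 159 258]
top bar 0.63 [175 205 296 225]
```

```bash
python3 -c "
from workcell import camera_params;print(camera_params('wrist'))"
```

```text
{'K': array([[353.07920655,   0.        , 319.69198634],
       [  0.        , 353.07920655, 240.28029481],
       [  0.        ,   0.        ,   1.        ]]), 'tool_from_camera': array([[ 7.79692304e-04, -9.46313587e-01, -3.23249110e-01,
         8.40294679e-02],
       [ 9.99998007e-01,  1.33188200e-03, -1.48704905e-03,
        -5.51930404e-05],
       [ 1.83774439e-03, -3.23247306e-01,  9.46312740e-01,
        -1.34699186e-01],
       [ 0.00000000e+00,  0.00000000e+00,  0.00000000e+00,
         1.00000000e+00]])}
```

View pics/top0.png

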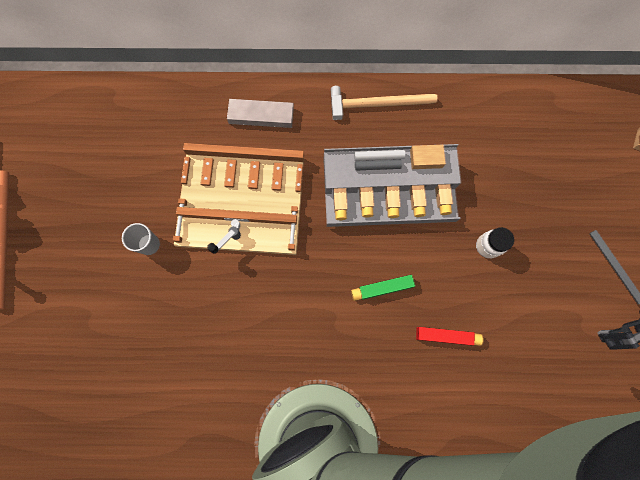

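View pics/side0.png

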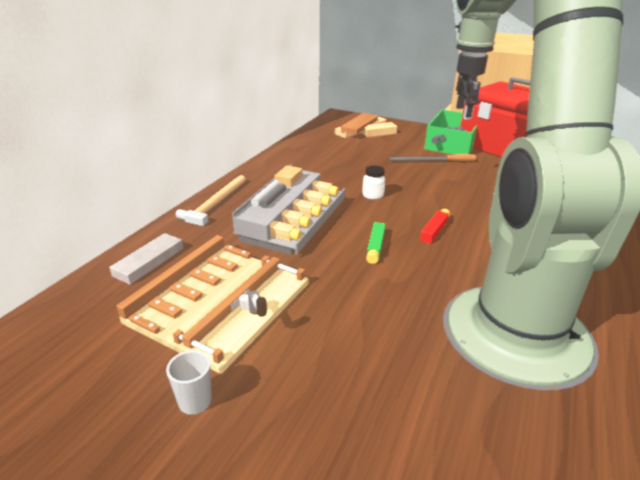

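```bash
python3 - <<'E'
from h import *
im=cv2.imread("pics/top0.png")
a=im[138:260,168:312]; b=im[138:260,318:468]
a=cv2.resize(a,None,fx=5,fy=5,interpolation=cv2.INTER_CUBIC)[:600]
cv2.imwrite("pics/c1.png",cv2.resize(im[138:258,168:312],None,fx=5,fy=5,interpolation=3))
cv2.imwrite("pics/c2.png",cv2.resize(im[138:238,318:468],None,fx=5,fy=5,interpolation=3))
c=cam("top")
for uv,z in [((184,145),.048),((303,152),.048),((326,150),.0),((461,146),0),((340,218),.045),((235,222),.06)]: print(uv,back(c,uv,z).round(3))
E
```

```text
(184, 145) [[0.716 0.342 0.048]]
(303, 152) [[0.699 0.041 0.048]]
(326, 150) [[ 0.726 -0.019  0.   ]]
(461, 146) [[ 0.739 -0.375  0.   ]]
(340, 218) [[ 0.528 -0.051  0.045]]
(235, 222) [[0.512 0.202 0.06 ]]
```

View pics/c1.png

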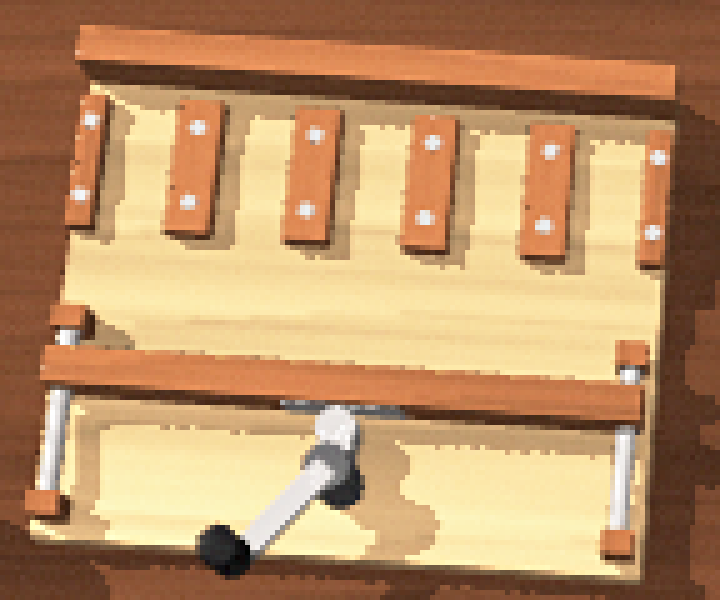

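View pics/c2.png

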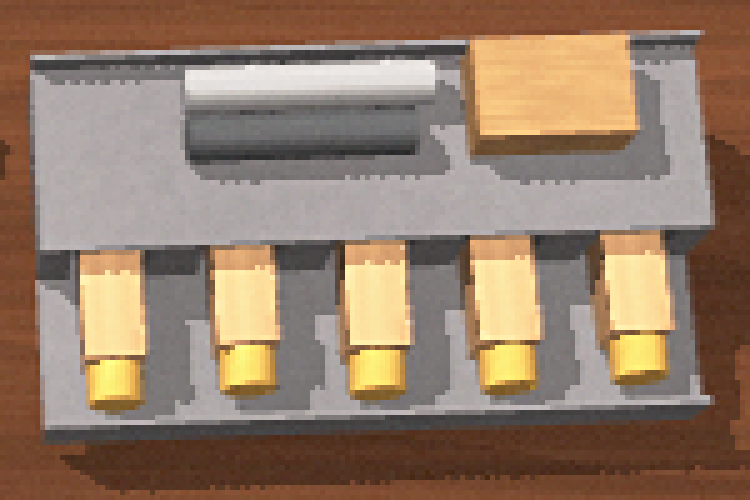

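```bash
cat > fit.py <<'E'
from h import *
from scipy.optimize import least_squares
import json
c=cam("top")
def fit(L,P,off,x0):
    uv=np.array(off)+(np.array(P)+.5)/5-.5; L=np.array(L)/1000
    def w(q): 
        a=R.from_euler('z',q[2]).as_matrix(); return L@a.T+[q[0],q[1],0]
    s=least_squares(lambda q:(proj(c,w(q))-uv).ravel(),x0,x_scale=.01,loss='soft_l1')
    print(s.x.round(4)); print((proj(c,w(s.x))-uv).round(1).tolist()); return s.x.tolist()
J=fit([(14,90,30),(14,30,30),(14,-30,30),(14,-90,30),(86,90,30),(86,30,30),(86,-30,30),(86,-90,30),(-145,152,18),(-145,-152,18),(-108.5,0,62)],
 [(188,235),(307,243),(425,250),(542,257),(203,100),(320,108),(437,117),(553,125),(30,540),(640,580),(330,465)],(168,138),[.6,.19,0])
K=fit([(-5,163,74),(-5,-163,74),(-85,163,43),(-85,-163,43)],[(40,250),(712,225),(45,430),(710,403)],(318,138),[.6,-.2,0])
json.dump({"jig":J,"rack":K},open("pose.json","w"))
print("cam",-c[1].T@c[2])
# blanks : ferrule top edge centre & wood visible rear, z 60mm (wood), ferrule top z59
a=R.from_euler('z',K[2]).as_matrix()
for f,b in [((113,357),(111,275)),((247,345),(245,272)),((375,347),(377,270)),((506,343),(507,268)),((640,333),(634,262))]:
    g=[(back(c,np.array([318,138])+(np.array(p)+.5)/5-.5,.06)[0]-[K[0],K[1],0])@a for p in (f,b)]
    print("wood front edge/rear in rack mm",(np.array(g)*1000).round(1)[:,:2].tolist())
q=back(c,np.array([168,138])+(np.array([216,545])+.5)/5-.5,.098)[0]; print("knob",q)
E
cat >> h.py <<'E'
import json,os
PO=json.load(open("pose.json")) if os.path.exists("pose.json") else {}
def W(f,x,y,z): # mm in frame -> world m
    p=PO[f]; return R.from_euler('z',p[2]).apply(np.array([x,y,z])/1000)+[p[0],p[1],0]
def L(f,P):
    p=PO[f]; return R.from_euler('z',-p[2]).apply(np.atleast_2d(P)-[p[0],p[1],0])*1000
def go(P,yaw=None):
    "units from present tool pose to world TCP target(s)"
    s=status.observe(); M=R.from_euler('xyz',s["tool_rot"])
    y0=s["tool_rot"][2]
    for q in np.atleast_2d(P):
        d=M.inv().apply(q-s["position"])/.06
        t=0 if yaw is None else -np.degrees((yaw-y0+np.pi)%(2*np.pi)-np.pi)/8
        print("->",q.round(4),"rows",d.round(3),"twist",round(t,3))
E
python3 fit.py; python3 - <<'E'
from h import *
go([W("jig",-108.5+62*np.cos(a),62*np.sin(a),150) for a in np.radians([139])],PO["jig"][2])
print(W("jig",-108.5,0,62), status.observe()["clock"])
E
```

```text
[ 0.5979  0.1984 -0.0613]
[[-0.2, -0.1], [-0.4, -0.2], [-0.2, -0.0], [0.2, 0.1], [0.1, 0.2], [0.1, 0.1], [0.1, -0.2], [0.3, -0.3], [-0.1, -0.1], [0.6, 0.1], [-0.4, 0.4]]
[ 0.6076 -0.1772  0.0468]
[[-0.2, 0.3], [0.2, 0.1], [-0.1, -0.3], [0.1, -0.1]]
cam [0.24053448 0.01769173 1.08917241]
wood front edge/rear in rack mm [[-55.1, 129.1], [-13.6, 127.8]]
wood front edge/rear in rack mm [[-51.7, 63.9], [-14.7, 62.4]]
wood front edge/rear in rack mm [[-55.2, 2.1], [-16.3, -2.0]]
wood front edge/rear in rack mm [[-55.8, -61.4], [-17.8, -65.4]]
wood front edge/rear in rack mm [[-53.4, -126.7], [-17.3, -127.6]]
knob [0.44389751 0.24811482 0.098     ]
-> [0.4454 0.2485 0.15  ] rows [  8.482 -10.987   1.488] twist 3.603
[0.48962672 0.20507238 0.062     ] 0.8
```

```bash
python3 -m creep '[[1,-0.7,0,0.8,1],[2,-1.4,0,1.6,1],[3,-2.1,0,2.4,1],[3.8,-2.7,0,3.2,1],[4.5,-3.2,0,3.6,1]]'; python3 - <<'E'
from h import *
go(W("jig",-108.5+62*np.cos(np.radians(139)),62*np.sin(np.radians(139)),150),PO["jig"][2])
E
```

```text
clock: 1.42
position: [0.4209, -0.2906, 0.2396]
tool_rot: [3.141, -0.001, -0.064]
force: [1.2, -0.7, 0.6]
grip_width: 0.0855
finger_force: 0.0
-> [0.4454 0.2485 0.15  ] rows [-0.165 -8.994  1.49 ] twist -0.017
```

```bash
python3 -m creep '[[0.3,-1,0,0,1],[0.3,-2,0,0,1],[0.3,-3,0,0,1],[0.3,-4,0,0,0.7],[0.3,-4.8,0,0,0.6]]'; python3 -m creep '[[-0.2,-1,0.3,0,0.6],[-0.45,-2,0.6,0,0.6],[-0.45,-3,0.9,0,0.6],[-0.45,-4,1.2,0,0.6],[-0.45,-4.2,1.2,0,0.6]]';python3 - <<'E'
from h import *
go([W("jig",-108.5+62*np.cos(a),62*np.sin(a),76) for a in np.radians([139])],PO["jig"][2])
cv2.imwrite("pics/w1.png",grab_frame("wrist")); print(status.observe()["grip_width"])
c=cam("wrist"); print(proj(c,[W("jig",-108.5+62*np.cos(2.426),62*np.sin(2.426),98),W("jig",-108.5,0,62)]).round())
for r in search_frame("wrist","lever_knob"): print(r["p"],(np.array(r["extent"])*[640,480,640,480]).round())
E
```

```text
clock: 2.05
position: [0.4556, -0.0037, 0.2396]
tool_rot: [-3.141, -0.001, -0.06]
force: [1.8, 0.6, -0.4]
grip_width: 0.052
finger_force: 0.0
clock: 2.68
position: [0.4429, 0.2507, 0.1661]
tool_rot: [-3.141, 0.002, -0.057]
force: [0.3, -0.8, 1.1]
grip_width: 0.051
finger_force: 0.0
-> [0.4454 0.2485 0.076 ] rows [0.046 0.034 1.502] twist 0.034
0.05087893900402064
[[324. 258.]
 [385. 174.]]
0.97 [310. 121. 401. 272.]
```

View pics/w1.png

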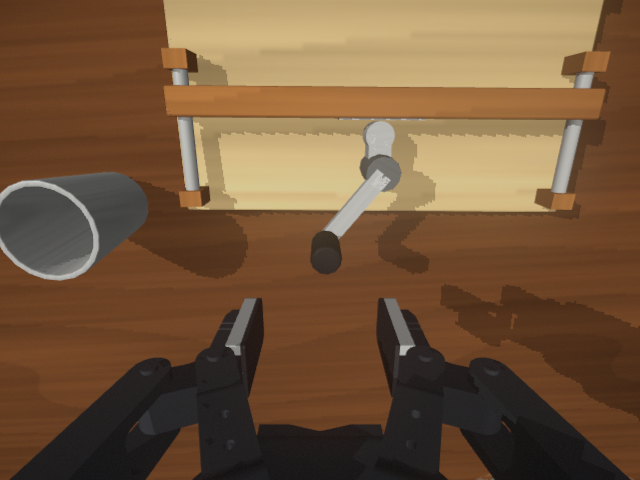

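```bash
python3 -m creep '[[0.05,0.03,0.8,0,0.6],[0.05,0.03,1.5,0,0.6],[0.05,0.03,1.5,0,0],[0.05,0.03,1.5,0,0],[0.05,0.03,1.5,0,0]]' 40; python3 -m creep '[[-0.09,0.11,0,0,0],[-0.16,0.26,0,0,0],[-0.21,0.39,0,0,0],[-0.25,0.55,0,0,0],[-0.25,0.71,0,0,0]]'; python3 -m creep '[[0.02,0.16,0,0,0],[0.06,0.32,0,0,0],[0.13,0.47,0,0,0],[0.21,0.59,0,0,0],[0.3,0.7,0,0,0]]'; python3 -m creep '[[0,0,0,0,0],[0,0,0,0,0.5],[0,0,0,0,0.5],[0,0,-1,0,0.5],[0,0,-1.5,0,0.5]]'; python3 - <<'E'
from h import *
s=status.observe()
cv2.imwrite("pics/w2.png",grab_frame("wrist"))
c=cam("wrist"); print(s["position"],proj(c,[W("jig",-108.5+62*np.cos(a),62*np.sin(a),98) for a in np.radians([215,220,225])]).round())
for r in search_frame("wrist","lever_knob"): print(r["p"],(np.array(r["extent"])*[640,480,640,480]).round())
go(W("jig",-44,90,100),PO["jig"][2]); go(W("jig",-44,90,30),PO["jig"][2])
E
```

```text
clock: 3.4
position: [0.4473, 0.2449, 0.0787]
tool_rot: [-3.141, -0.001, -0.061]
force: [-2.1, -0.3, -3.2]
grip_width: 0.0189
finger_force: 40.4
clock: 4.03
position: [0.4288, 0.2044, 0.0785]
tool_rot: [-3.14, -0.001, -0.059]
force: [-3.1, 1.3, 2.6]
grip_width: 0.0186
finger_force: 41.2
clock: 4.65
position: [0.4435, 0.1629, 0.0783]
tool_rot: [-3.138, 0.001, -0.058]
force: [-38.4, 49.6, 9.6]
grip_width: 0.0187
finger_force: 43.6
clock: 5.28
position: [0.4454, 0.1603, 0.1699]
tool_rot: [-3.141, -0.002, -0.062]
force: [-1.1, -0.2, -1.3]
grip_width: 0.0429
finger_force: 0.0
[0.44537875 0.16033706 0.16985302] [[303. 274.]
 [310. 269.]
 [316. 264.]]
0.7 [210. 164. 329. 277.]
-> [0.5595 0.291  0.1   ] rows [ 1.743 -2.283  1.188] twist -0.004
-> [0.5595 0.291  0.03  ] rows [ 1.737 -2.281  2.355] twist -0.004
```

View pics/w2.png

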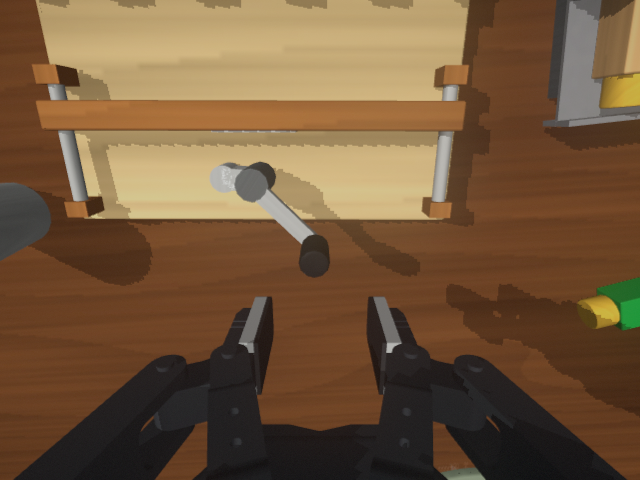

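```bash
python3 -m creep '[[0.9,-0.7,0,0,0],[1.84,-1.45,0.3,0,0],[1.84,-1.45,1.2,0,0],[1.84,-1.45,2,0,0],[1.84,-1.45,2.32,0,0]]'; python3 -m creep '[[0,0,0,0,0],[-0.1,0,0,0,0],[-0.2,0,0,0,0],[-0.3,0,0,0,0],[-0.36,0,0,0,0]]'; python3 - <<'E'
from h import *
s=status.observe(); print(L("jig",s["position"]).round(1),s["force"].round(1))
E
```

```text
clock: 6.0
position: [0.5589, 0.2396, 0.0254]
tool_rot: [3.139, 0.003, -0.061]
force: [-34.1, -12.8, 229.8]
grip_width: -0.0
finger_force: 127.2
clock: 6.62
position: [0.5384, 0.2421, 0.0284]
tool_rot: [-3.141, -0.0, -0.061]
force: [2.4, -0.7, 1.3]
grip_width: -0.0001
finger_force: 1.1
[[-62.1  39.9  28.4]] [ 2.4 -0.7  1.3]
```

```bash
python3 -m creep '[[0.1,0,0,0,0],[0.1,0,-1,0,0],[0.1,0,-2,0,0],[0.1,0,-3,0,0],[0.1,0,-3.6,0,0]]'; python3 - <<'E'
from h import *
go(W("rack",-60,0,250),PO["rack"][2])
E
```

```text
clock: 7.25
position: [0.5453, 0.2417, 0.2472]
tool_rot: [-3.14, -0.002, -0.061]
force: [1.1, 0.2, -0.4]
grip_width: 0.0002
finger_force: 0.0
-> [ 0.5476 -0.18    0.25  ] rows [ 0.468  7.012 -0.056] twist -0.773
```

```bash
python3 -m creep '[[0.1,1,0,-0.2,0.5],[0.2,2,0,-0.4,0.5],[0.3,3,0,-0.6,0.5],[0.4,4,0,-0.7,0.5],[0.4,5,0,-0.77,0.5]]';python3 -m creep '[[0,1,0,0,0.5],[0.05,2,0,0,0.5],[0.05,2,0,0,0.5],[0.05,2,0,0,0.5]]'; cat > blanks.py <<'E'
from h import *
import sys
def run(tag,h=.06):
    im=grab_frame("wrist"); cv2.imwrite(f"pics/{tag}.png",im)
    c=cam("wrist"); out=[]
    for r in silhouettes("wrist","blank_a"):
        if r["p"]<.3: continue
        m=r["mask"]; v,u=np.nonzero(m)
        P=L("rack",back(c,np.c_[u,v],h))[:,:2]
        # robust midline: for x slices, mid of y range
        hue=cv2.cvtColor(im,cv2.COLOR_BGR2HSV)[m]
        rows=[]
        for x in np.arange(-70,-10,5):
            s=P[(P[:,0]>=x)&(P[:,0]<x+5),1]
            if len(s)>8: rows.append((x+2.5,s.min(),s.max()))
        rows=np.array(rows)
        if len(rows)<3: print("small",r["p"],P.mean(0).round(),len(P)); continue
        w=(rows[:,2]-rows[:,1])
        f=np.polyfit(rows[:,0],(rows[:,1]+rows[:,2])/2,1)
        print("p%.2f xmin %.1f xmax %.1f y@-50 %.1f yaw %.3f width %.1f hue %d"%(r["p"],P[:,0].min(),P[:,0].max(),np.polyval(f,-50),f[0],np.median(w),np.median(hue[:,0])))
    return c
c=run(sys.argv[1])
print(status.observe()["position"],"lip mid px",proj(c,[W("rack",-81,0,43),W("rack",-5,0,70)]).round().tolist())
E
python3 blanks.py w3
```

```text
clock: 7.88
position: [0.5504, -0.0615, 0.2441]
tool_rot: [-3.141, 0.0, 0.047]
force: [0.6, -0.4, -0.3]
grip_width: 0.0426
finger_force: 0.0
clock: 8.38
position: [0.5589, -0.1789, 0.2439]
tool_rot: [-3.141, 0.0, 0.046]
force: [0.4, 0.4, 0.0]
grip_width: 0.0424
finger_force: 0.0
p0.89 xmin -74.4 xmax -8.2 y@-50 -0.1 yaw -0.022 width 28.8 hue 18
p0.87 xmin -72.1 xmax -8.0 y@-50 -123.1 yaw 0.018 width 38.3 hue 18
small 0.83 [-209.   13.] 3146
p0.75 xmin -70.6 xmax -8.3 y@-50 61.3 yaw 0.018 width 32.7 hue 18
p0.64 xmin -74.3 xmax -7.2 y@-50 -61.2 yaw 0.019 width 34.0 hue 18
p0.62 xmin -76.8 xmax -7.6 y@-50 124.0 yaw -0.001 width 38.3 hue 18
small 0.59 [-318. -120.] 859
small 0.58 [-78. 263.] 2573
[ 0.55912858 -0.17787444  0.24406617] lip mid px [[322.0, 242.0], [322.0, 169.0]]
```

View pics/w3.png

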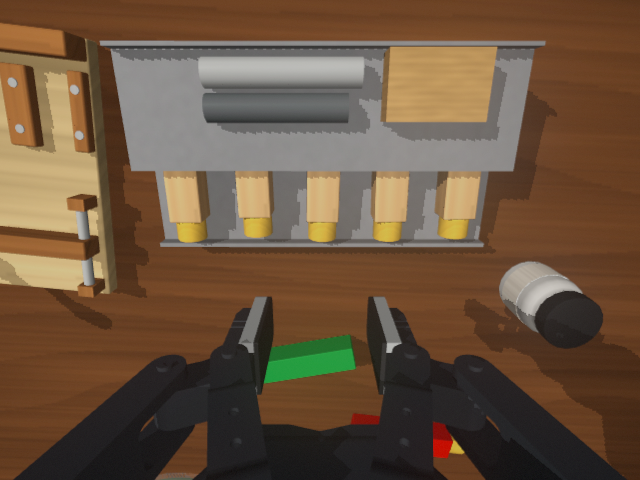

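```bash
python3 - <<'E'
from h import *
for y in (128,): go([W("rack",-45,y,150),W("rack",-45,y,43)],PO["rack"][2])
E
```

```text
-> [ 0.5566 -0.0514  0.15  ] rows [ 0.06  -2.107  1.569] twist 0.01
-> [ 0.5566 -0.0514  0.043 ] rows [ 0.06  -2.105  3.352] twist 0.01
```

```bash
python3 -m creep '[[0.05,-1,0.5,0,0.55],[0.06,-2.1,1,0,0.55],[0.06,-2.1,1.8,0,0.55],[0.06,-2.1,2.2,0,0.55],[0.06,-2.1,2.2,0,0.55]]';  python3 -m creep '[[0,0,0,0,0.55],[0,0,0,0,0.55]]'; cat > g.py <<'E'
from h import *
import sys
f,x,y,z=sys.argv[1],*map(float,sys.argv[2:5]); go(W(f,x,y,z),PO[f][2]); print(L(f,status.observe()["position"]).round(1))
E
python3 g.py rack -45 128 43; python3 blanks.py w4
```

```text
clock: 9.1
position: [0.5558, -0.0518, 0.111]
tool_rot: [-3.141, 0.003, 0.049]
force: [-0.2, -1.5, 0.5]
grip_width: 0.0467
finger_force: 0.0
clock: 9.35
position: [0.5573, -0.0531, 0.1134]
tool_rot: [3.141, -0.002, 0.046]
force: [-0.0, 0.3, 0.4]
grip_width: 0.047
finger_force: 0.0
-> [ 0.5566 -0.0514  0.043 ] rows [-0.012 -0.03   1.173] twist -0.003
[[-44.4 126.2 113.4]]
small 0.97 [-189.   30.] 1630
p0.91 xmin -73.9 xmax -10.0 y@-50 6.4 yaw 0.004 width 44.0 hue 17
p0.81 xmin -73.8 xmax -10.0 y@-50 -46.1 yaw 0.260 width 28.9 hue 17
p0.71 xmin -74.7 xmax -10.1 y@-50 127.6 yaw -0.004 width 28.9 hue 18
p0.56 xmin -69.9 xmax -10.1 y@-50 65.9 yaw 0.003 width 34.9 hue 18
[ 0.55709032 -0.05317602  0.11305777] lip mid px [[512.0, 313.0], [565.0, 210.0]]
```

View pics/w4.png

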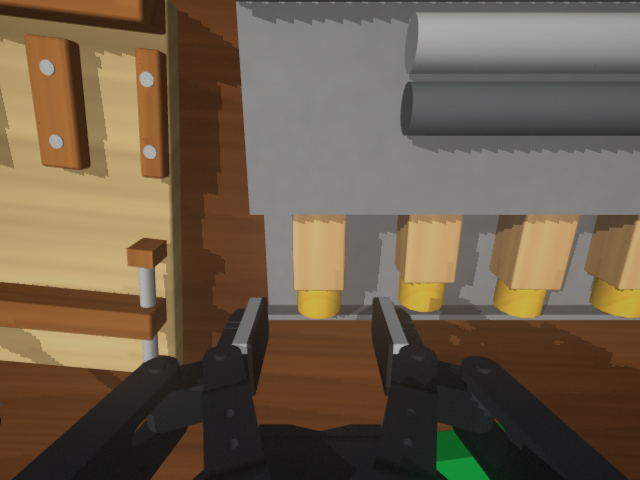

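```bash
python3 -m creep '[[0,-0.02,0.5,0,0.55],[0,-0.02,0.9,0,0.55],[0,-0.02,1.1,0,0.55],[0,-0.02,1.15,0,0.55],[0,-0.02,1.15,0,0.55]]' 25; python3 -m creep '[[0,0,0,0,0],[0,0,0,0,0],[0,0,0,0,0]]' 25; python3 -m creep '[[0,0,-0.08,0,0],[0,0,-0.16,0,0],[0,0,-0.24,0,0],[0,0,-0.24,0,0]]'; python3 g.py rack -45 128 43
```

```text
clock: 10.07
position: [0.557, -0.0519, 0.0437]
tool_rot: [3.142, -0.001, 0.046]
force: [-0.1, 0.4, 0.8]
grip_width: 0.0472
finger_force: 0.0
clock: 10.45
position: [0.5571, -0.052, 0.0439]
tool_rot: [3.141, -0.001, 0.046]
force: [-0.4, 0.6, 6.5]
grip_width: 0.0298
finger_force: 25.3
clock: 10.95
position: [0.5566, -0.0519, 0.0578]
tool_rot: [3.142, -0.0, 0.047]
force: [0.7, 0.7, -0.5]
grip_width: 0.0297
finger_force: 26.0
-> [ 0.5566 -0.0514  0.043 ] rows [ 0.001 -0.009  0.247] twist -0.002
[[-45.  127.5  57.8]]
```

```bash
cat > sv.py <<'E'
from h import *
import sys
im=grab_frame("side"); cv2.imwrite("pics/"+sys.argv[1]+".png",cv2.resize(im[150:270,220:400],None,fx=4,fy=4,interpolation=3))
E
python3 sv.py s1
```

```text
(no output)
```

View pics/s1.png

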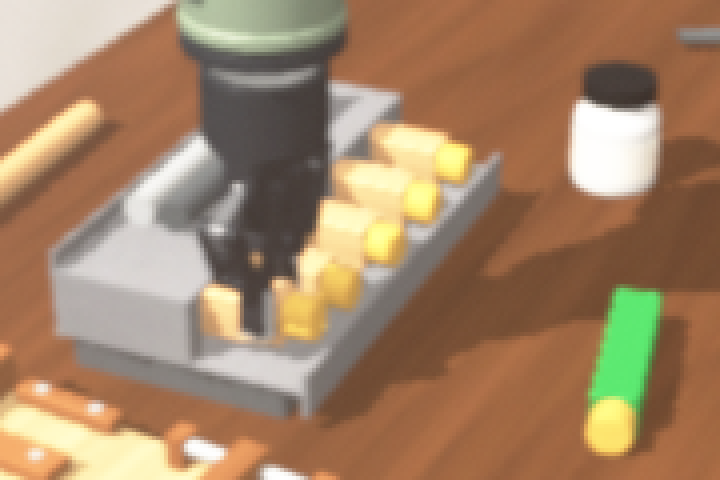

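```bash
python3 -m creep '[[0,0,-0.02,0,0],[-0.15,0,-0.04,0,0],[-0.3,0,-0.06,0,0],[-0.45,0,-0.08,0,0],[-0.6,0,-0.1,0,0]]'; python3 -m creep '[[-0.15,0,-0.01,0,0],[-0.3,0,-0.03,0,0],[-0.45,0,-0.05,0,0],[-0.6,0,-0.06,0,0],[-0.75,0,-0.08,0,0]]';python3 -m creep '[[-0.15,0,-0.02,0,0],[-0.3,0,-0.04,0,0],[-0.3,0,-0.04,0,0]]'; python3 g.py rack -145 128 43; python3 sv.py s2
```

```text
clock: 11.62
position: [0.5199, -0.0536, 0.0637]
tool_rot: [-3.142, 0.0, 0.047]
force: [1.6, 0.1, -4.9]
grip_width: 0.0297
finger_force: 25.6
clock: 12.25
position: [0.4751, -0.0557, 0.0684]
tool_rot: [-3.142, 0.0, 0.047]
force: [-0.2, -0.4, -0.7]
grip_width: 0.0295
finger_force: 26.0
clock: 12.62
position: [0.4572, -0.0566, 0.0709]
tool_rot: [3.142, 0.0, 0.046]
force: [0.5, -0.3, -0.2]
grip_width: 0.0293
finger_force: 26.0
-> [ 0.4567 -0.0561  0.043 ] rows [-0.007 -0.008  0.464] twist -0.003
[[-144.6  127.5   70.9]]
```

View pics/s2.png

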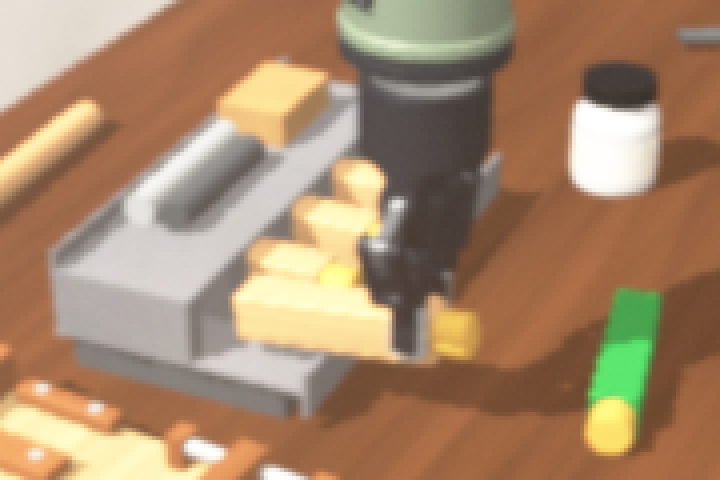

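```bash
python3 -m creep '[[0,0,0,0,0],[0,0,-0.4,0,0],[0,0,-0.8,0,0],[0,0,-1.2,0,0],[0,0,-1.2,0,0]]' 60; python3 g.py jig -28 120 90
```

```text
clock: 13.3
position: [0.4587, -0.0565, 0.1439]
tool_rot: [3.141, -0.003, 0.046]
force: [-0.6, -0.1, -1.1]
grip_width: 0.0288
finger_force: 64.7
-> [0.5773 0.3199 0.09  ] rows [ 2.264 -6.176  0.903] twist 0.772
[[-123.3 -263.   143.9]]
```

```bash
python3 -m creep '[[0.3,-0.8,0,0.1,0],[0.6,-1.6,0,0.3,0],[0.9,-2.4,0,0.5,0],[1.2,-3.2,0,0.7,0],[1.5,-4,0,0.77,0]]' 60; python3 -m creep '[[0.2,-0.7,0,0,0],[0.4,-1.4,0,0,0],[0.55,-2,0,0,0],[0.55,-2,0,0,0],[0.55,-2,0,0,0]]';  python3 g.py jig -28 120 60; cat > wv.py <<'E'
from h import *
import sys
im=grab_frame("wrist"); cv2.imwrite("pics/"+sys.argv[1]+".png",im)
E
python3 wv.py w5
```

```text
clock: 13.92
position: [0.5365, 0.1891, 0.1415]
tool_rot: [3.141, 0.001, -0.061]
force: [0.7, -0.0, -0.5]
grip_width: 0.0288
finger_force: 64.8
clock: 14.55
position: [0.5763, 0.3046, 0.1415]
tool_rot: [3.14, 0.001, -0.061]
force: [-0.1, -0.7, -1.1]
grip_width: 0.0288
finger_force: 64.8
-> [0.5773 0.3199 0.06  ] rows [ 0.003 -0.258  1.357] twist 0.003
[[-28.1 104.7 141.5]]
```

View pics/w5.png

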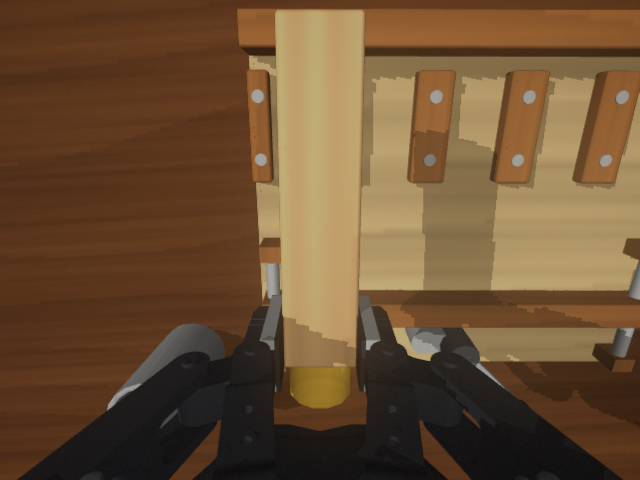

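```bash
python3 -m creep '[[0,-0.26,0,0,0],[0,-0.26,0.5,0,0],[0,-0.26,1,0,0],[0,-0.26,1.35,0,0],[0,-0.26,1.35,0,0]]' 40;  python3 g.py jig -28 120 34
```

```text
clock: 15.22
position: [0.5769, 0.3207, 0.0604]
tool_rot: [3.14, 0.002, -0.061]
force: [-0.2, 0.3, -0.2]
grip_width: 0.0285
finger_force: 64.8
-> [0.5773 0.3199 0.034 ] rows [0.008 0.012 0.44 ] twist 0.004
[[-28.4 120.8  60.4]]
```

```bash
python3 -m creep '[[0,0.01,0.12,0,0],[0,0.01,0.24,0,0],[0,0.01,0.34,0,0],[0,0.01,0.42,0,0],[0,0.01,0.42,0,0]]' 30; python3 -m creep '[[0,0,0,0,0],[0,0,0,0,0.5],[0,0,0,0,0.55],[0,0,0,0,0.55]]'; python3 -m creep '[[0,0,0,0,0.55],[0,0,-0.5,0,0.55],[0,0,-1.2,0,0.55],[0,0,-2,0,0.55],[0,0,-2,0,0.55]]'; python3 wv.py w6;python3 g.py rack -45 63 110
```

```text
clock: 15.85
position: [0.5776, 0.3205, 0.0366]
tool_rot: [-3.141, -0.0, -0.061]
force: [-2.7, -0.7, 3.4]
grip_width: 0.029
finger_force: 65.6
clock: 16.35
position: [0.5776, 0.3201, 0.0365]
tool_rot: [3.142, -0.0, -0.061]
force: [0.6, -0.0, -0.6]
grip_width: 0.0472
finger_force: 0.0
clock: 16.98
position: [0.5792, 0.3211, 0.1604]
tool_rot: [-3.138, -0.005, -0.061]
force: [-0.1, 0.9, -0.7]
grip_width: 0.0468
finger_force: 0.0
-> [ 0.5597 -0.1163  0.11  ] rows [0.133 7.287 0.79 ] twist -0.773
[[ -6.  498.5 158.1]]
```

View pics/w6.png

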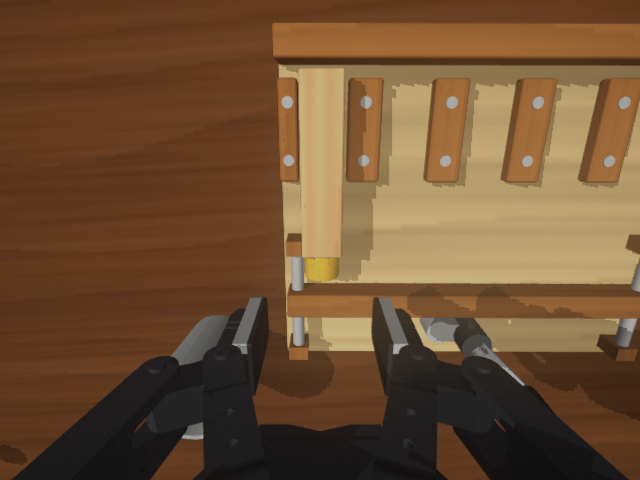

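```bash
python3 -m creep '[[0,1,0,-0.2,0.55],[0,2,0,-0.4,0.55],[0,3,0,-0.6,0.55],[0,4,0,-0.77,0.55],[0.1,5,0,-0.77,0.55]]';python3 -m creep '[[0.3,1,0,0,0.55],[0.6,1.7,0.2,0,0.55],[0.6,2,0.4,0,0.55],[0.6,2,0.7,0,0.55],[0.6,2,0.7,0,0.55]]'; python3 g.py rack -45 62.6 110; python3 blanks.py w7
```

```text
clock: 17.65
position: [0.5643, 0.0185, 0.1555]
tool_rot: [-3.142, 0.002, 0.047]
force: [0.6, -0.8, 0.6]
grip_width: 0.0473
finger_force: 0.0
clock: 18.27
position: [0.6056, -0.0959, 0.1126]
tool_rot: [-3.14, 0.003, 0.048]
force: [0.2, 0.3, 0.4]
grip_width: 0.0468
finger_force: 0.0
-> [ 0.5597 -0.1167  0.11  ] rows [-0.781  0.31   0.045] twist 0.012
[[  1.8  81.3 112.6]]
p0.86 xmin -71.2 xmax -13.8 y@-50 -108.9 yaw 0.324 width 22.7 hue 16
p0.84 xmin -69.8 xmax -13.8 y@-50 63.5 yaw 0.031 width 27.8 hue 17
p0.73 xmin -73.9 xmax -13.4 y@-50 -57.4 yaw 0.041 width 44.3 hue 17
p0.68 xmin -61.6 xmax -12.9 y@-50 -0.9 yaw 0.144 width 37.7 hue 16
small 0.64 [-154.   -8.] 212
[ 0.60672158 -0.0960644   0.11443705] lip mid px [[436.0, 371.0], [465.0, 292.0]]
```

```bash
python3 -m creep '[[-0.4,0.15,0,0,0.55],[-0.77,0.3,0,0,0.55],[-0.77,0.3,0,0,0.55],[-0.77,0.3,0,0,0.55]]'; python3 g.py rack -42 62.8 45; python3 blanks.py w8
```

```text
clock: 18.88
position: [0.5624, -0.117, 0.1151]
tool_rot: [-3.141, -0.001, 0.048]
force: [0.8, -0.2, -0.6]
grip_width: 0.0467
finger_force: 0.0
-> [ 0.5627 -0.1164  0.045 ] rows [ 0.004 -0.01   1.169] twist 0.006
[[-42.3  62.2 115.1]]
p0.89 xmin -74.0 xmax -9.9 y@-50 -56.8 yaw 0.010 width 43.6 hue 17
p0.85 xmin -71.7 xmax -9.7 y@-50 -111.7 yaw 0.278 width 30.0 hue 17
p0.77 xmin -70.1 xmax -9.5 y@-50 62.6 yaw 0.003 width 29.2 hue 18
small 0.65 [-191.  -23.] 79
[ 0.56231479 -0.11710344  0.11475989] lip mid px [[414.0, 314.0], [440.0, 214.0]]
```

```bash
python3 -m creep '[[0,-0.01,0.5,0,0.55],[0,-0.01,0.9,0,0.55],[0,-0.01,1.1,0,0.55],[0,-0.01,1.14,0,0.55],[0,-0.01,1.14,0,0.55]]' 25; python3 -m creep '[[0,0,0,0,0],[0,0,0,0,0],[0,0,0,0,0],[0,0,-0.03,0,0],[0,0,-0.08,0,0]]' 25; python3 -m creep '[[0,0,-0.08,0,0],[0,0,-0.16,0,0],[0,0,-0.16,0,0]]'; python3 g.py rack -42 62.6 45
```

```text
clock: 19.6
position: [0.5619, -0.1173, 0.0466]
tool_rot: [3.142, -0.001, 0.047]
force: [0.8, 0.2, -0.3]
grip_width: 0.0469
finger_force: 0.0
clock: 20.23
position: [0.5615, -0.1174, 0.0511]
tool_rot: [3.142, 0.0, 0.047]
force: [0.1, -0.0, -1.4]
grip_width: 0.0297
finger_force: 24.8
clock: 20.6
position: [0.5614, -0.1173, 0.0608]
tool_rot: [-3.142, 0.0, 0.047]
force: [0.3, 0.3, -0.8]
grip_width: 0.0295
finger_force: 26.0
-> [ 0.5627 -0.1166  0.045 ] rows [ 0.021 -0.011  0.263] twist -0.001
[[-43.3  61.9  60.8]]
```

```bash
python3 -m creep '[[0,0,-0.02,0,0],[-0.15,0,-0.04,0,0],[-0.3,0,-0.06,0,0],[-0.45,0,-0.08,0,0],[-0.6,0,-0.1,0,0]]'; python3 -m creep '[[-0.15,0,-0.01,0,0],[-0.3,0,-0.03,0,0],[-0.45,0,-0.05,0,0],[-0.6,0,-0.06,0,0],[-0.75,0,-0.08,0,0]]';python3 -m creep '[[-0.15,0,-0.02,0,0],[-0.3,0,-0.04,0,0],[-0.4,0,-0.05,0,0],[-0.4,0,-0.05,0,0]]'; python3 -m creep '[[0,0,0,0,0],[0,0,-0.4,0,0],[0,0,-0.8,0,0],[0,0,-1.2,0,0],[0,0,-1.2,0,0]]' 40; python3 g.py jig -28 60 60
```

```text
clock: 21.22
position: [0.5248, -0.1191, 0.0667]
tool_rot: [3.142, 0.0, 0.047]
force: [2.0, 0.8, -4.0]
grip_width: 0.0293
finger_force: 25.6
clock: 21.85
position: [0.48, -0.1211, 0.0714]
tool_rot: [3.142, -0.0, 0.047]
force: [0.0, 0.6, -1.7]
grip_width: 0.0295
finger_force: 26.0
clock: 22.35
position: [0.4564, -0.1223, 0.0744]
tool_rot: [3.142, -0.0, 0.047]
force: [0.3, -0.5, -1.4]
grip_width: 0.0295
finger_force: 26.0
clock: 22.98
position: [0.4576, -0.1224, 0.1475]
tool_rot: [3.141, -0.003, 0.046]
force: [-0.0, 0.5, -0.1]
grip_width: 0.0294
finger_force: 46.5
-> [0.5737 0.26   0.06  ] rows [ 2.224 -6.277  1.461] twist 0.772
[[-120.4 -328.8  147.5]]
```

```bash
python3 -m creep '[[0.3,-0.8,0,0.1,0],[0.6,-1.6,0,0.3,0],[0.9,-2.4,0,0.5,0],[1.2,-3.2,0,0.7,0],[1.5,-4,0,0.77,0]]'; python3 -m creep '[[0.2,-0.8,0,0,0],[0.4,-1.6,0,0,0],[0.47,-2.2,0,0,0],[0.47,-2.4,0,0,0],[0.47,-2.4,0,0,0]]';  python3 g.py jig -30 60 60
```

```text
clock: 23.6
position: [0.5355, 0.1234, 0.1452]
tool_rot: [3.141, 0.001, -0.061]
force: [0.6, -0.3, -1.2]
grip_width: 0.0291
finger_force: 46.4
clock: 24.22
position: [0.5718, 0.2638, 0.1453]
tool_rot: [3.141, 0.001, -0.06]
force: [-0.5, -0.7, -0.6]
grip_width: 0.0291
finger_force: 46.4
-> [0.5717 0.2601 0.06  ] rows [0.003 0.059 1.422] twist 0.009
[[-30.1  63.6 145.3]]
```

```bash
python3 -m creep '[[0,0.05,0,0,0],[0,0.05,0.5,0,0],[0,0.05,1,0,0],[0,0.05,1.35,0,0],[0,0.05,1.35,0,0]]';  python3 g.py jig -30 60 36
```

```text
clock: 24.85
position: [0.5715, 0.2596, 0.0642]
tool_rot: [3.14, 0.002, -0.062]
force: [-0.3, 0.2, -0.4]
grip_width: 0.0292
finger_force: 46.4
-> [0.5717 0.2601 0.036 ] rows [ 0.002 -0.01   0.47 ] twist -0.003
[[-30.1  59.5  64.2]]
```

```bash
python3 -m creep '[[0,-0.01,0.12,0,0],[0,-0.01,0.24,0,0],[0,-0.01,0.36,0,0],[0,-0.01,0.45,0,0],[0,-0.01,0.45,0,0]]'; python3 -m creep '[[0,0,0,0,0],[0,0,0,0,0.5],[0,0,0,0,0.55],[0,0,0,0,0.55]]'; python3 -m creep '[[0,0,0,0,0.55],[0,0,-0.5,0,0.55],[0,0,-1.2,0,0.55],[0,0,-2,0,0.55],[0,0,-2,0,0.55]]'; python3 g.py rack -45 0 120
cat > jv.py <<'E'
from h import *
# blanks lying in jig, seen by wrist or top
import sys
n=sys.argv[1]; grab_frame(n); c=cam(n)
for r in silhouettes(n,"blank_a"):
    v,u=np.nonzero(r["mask"]); P=L("jig",back(c,np.c_[u,v],.048))[:,:2]
    if r["p"]>.3: 
        b=cv2.minAreaRect((P*10).astype(np.float32)); print("p%.2f"%r["p"],"mid",P.mean(0).round(),"x %.1f..%.1f y %.1f..%.1f"%(*np.percentile(P[:,0],[.5,99.5]),*np.percentile(P[:,1],[2,98])))
E
python3 jv.py wrist
```

```text
clock: 25.48
position: [0.5721, 0.2615, 0.0381]
tool_rot: [-3.142, 0.0, -0.061]
force: [-1.5, -0.1, 2.3]
grip_width: 0.029
finger_force: 47.0
clock: 25.98
position: [0.5722, 0.2613, 0.0383]
tool_rot: [-3.142, -0.0, -0.061]
force: [0.3, 0.4, 0.1]
grip_width: 0.0468
finger_force: 0.0
clock: 26.6
position: [0.5737, 0.2621, 0.162]
tool_rot: [-3.139, -0.005, -0.061]
force: [-0.4, -0.3, -0.9]
grip_width: 0.047
finger_force: 0.0
-> [ 0.5626 -0.1793  0.12  ] rows [0.262 7.355 0.679] twist -0.774
[[-13.2 440.3 162. ]]
p0.93 mid [24. 61.] x -56.4..88.5 y 47.4..75.5
p0.58 mid [ 23. 118.] x -57.4..86.5 y 101.7..134.1
```

```bash
python3 -m creep '[[0,1,0,-0.2,0.55],[0,2,0,-0.4,0.55],[0,3,0,-0.6,0.55],[0,4,0,-0.77,0.55],[0.1,5,0,-0.77,0.55]]'; python3 g.py rack -45 0 116
```

```text
clock: 27.32
position: [0.5588, -0.0403, 0.1572]
tool_rot: [-3.141, 0.002, 0.047]
force: [1.1, -0.6, 0.2]
grip_width: 0.0471
finger_force: 0.0
-> [ 0.5626 -0.1793  0.116 ] rows [-0.045  2.316  0.686] twist 0.003
[[-42.3 139.  157.2]]
```

```bash
python3 -m creep '[[-0.04,0.9,0.2,0,0.55],[-0.04,1.8,0.4,0,0.55],[-0.04,2.3,0.68,0,0.55],[-0.04,2.3,0.68,0,0.55],[-0.04,2.3,0.68,0,0.55]]'; python3 blanks.py w9; python3 g.py rack -45 0 45
```

```text
clock: 27.95
position: [0.5636, -0.1754, 0.1169]
tool_rot: [-3.141, 0.001, 0.047]
force: [0.1, 0.3, 0.1]
grip_width: 0.0472
finger_force: 0.0
p0.95 xmin -74.8 xmax -9.6 y@-50 -60.9 yaw 0.012 width 36.5 hue 18
p0.83 xmin -71.0 xmax -10.0 y@-50 -121.2 yaw 0.026 width 44.0 hue 17
small 0.62 [-168.   10.] 269
p0.59 xmin -74.3 xmax -9.2 y@-50 -0.6 yaw -0.024 width 29.0 hue 18
[ 0.56406619 -0.17508992  0.11752188] lip mid px [[327.0, 311.0], [329.0, 210.0]]
-> [ 0.5626 -0.1793  0.045 ] rows [-0.027  0.069  1.209] twist 0.01
[[-43.4   4.1 117.5]]
```

```bash
python3 -m creep '[[-0.03,0.08,0.5,0.17,0.55],[-0.03,0.08,0.9,0.17,0.55],[-0.03,0.08,1.15,0.17,0.55],[-0.03,0.08,1.2,0.17,0.55],[-0.03,0.08,1.2,0.17,0.55]]' 25; python3 -m creep '[[0,0,0,0,0],[0,0,0,0,0],[0,0,0,0,0],[0,0,-0.03,0,0],[0,0,-0.08,0,0]]' 25; python3 -m creep '[[0,0,-0.08,0,0],[0,0,-0.17,0,0],[0,0,-0.17,0,0]]'; python3 g.py rack -45 0 45
```

```text
clock: 28.68
position: [0.5626, -0.1812, 0.046]
tool_rot: [3.141, -0.001, 0.023]
force: [-0.5, 0.3, 0.5]
grip_width: 0.0474
finger_force: 0.0
clock: 29.3
position: [0.5622, -0.1814, 0.0505]
tool_rot: [-3.142, 0.0, 0.023]
force: [-0.1, 0.3, -1.2]
grip_width: 0.0296
finger_force: 24.8
clock: 29.68
position: [0.5622, -0.1813, 0.0608]
tool_rot: [-3.142, -0.0, 0.023]
force: [-1.3, 0.1, 0.1]
grip_width: 0.0297
finger_force: 25.9
-> [ 0.5626 -0.1793  0.045 ] rows [ 0.007 -0.034  0.263] twist -0.172
[[-45.5  -2.   60.8]]
```

```bash
python3 -m creep '[[0,0,-0.02,0,0],[-0.15,0,-0.04,0,0],[-0.3,0,-0.06,0,0],[-0.45,0,-0.08,0,0],[-0.6,0,-0.1,0,0]]'; python3 -m creep '[[-0.15,0,-0.01,0,0],[-0.3,0,-0.03,0,0],[-0.45,0,-0.05,0,0],[-0.6,0,-0.06,0,0],[-0.75,0,-0.08,0,0]]';python3 -m creep '[[-0.15,0,-0.02,0,0],[-0.3,0,-0.04,0,0],[-0.4,0,-0.05,0,0],[-0.4,0,-0.05,0,0]]'; python3 -m creep '[[0,0,0,0,0],[0,0,-0.4,0,0],[0,0,-0.8,0,0],[0,0,-1.2,0,0],[0,0,-1.2,0,0]]' 40; python3 g.py jig -29 0 60
```

```text
clock: 30.3
position: [0.5256, -0.1822, 0.0667]
tool_rot: [3.142, 0.0, 0.023]
force: [1.2, -0.5, -4.6]
grip_width: 0.0294
finger_force: 25.6
clock: 30.92
position: [0.4807, -0.1832, 0.0714]
tool_rot: [-3.142, 0.0, 0.023]
force: [-0.0, -0.1, -0.8]
grip_width: 0.0295
finger_force: 25.9
clock: 31.42
position: [0.4571, -0.1838, 0.0744]
tool_rot: [3.142, -0.0, 0.023]
force: [-0.7, -0.1, -1.3]
grip_width: 0.0297
finger_force: 25.9
clock: 32.05
position: [0.4583, -0.184, 0.1475]
tool_rot: [3.141, -0.003, 0.023]
force: [-0.0, 0.3, -2.2]
grip_width: 0.0289
finger_force: 46.5
-> [0.569  0.2002 0.06  ] rows [ 1.986 -6.36   1.459] twist 0.603
[[-115.9 -390.2  147.5]]
```

```bash
python3 -m creep '[[0.3,-0.8,0,0.1,0],[0.6,-1.6,0,0.3,0],[0.9,-2.4,0,0.5,0],[1.2,-3.2,0,0.6,0],[1.4,-4,0,0.6,0]]'; python3 g.py jig -29 0 60
```

```text
clock: 32.67
position: [0.5361, 0.0599, 0.1452]
tool_rot: [3.141, 0.001, -0.061]
force: [0.4, -1.1, -1.7]
grip_width: 0.0285
finger_force: 46.4
-> [0.569  0.2002 0.06  ] rows [ 0.406 -2.367  1.42 ] twist 0.002
[[ -53.2 -142.   145.2]]
```

```bash
python3 -m creep '[[0.2,-0.8,0,0,0],[0.4,-1.6,0,0,0],[0.4,-2.2,0,0,0],[0.4,-2.36,0,0,0],[0.4,-2.36,0,0,0]]'; python3 -m creep '[[0,0,0,0,0],[0,0,0.5,0,0],[0,0,1,0,0],[0,0,1.35,0,0],[0,0,1.35,0,0]]';  python3 g.py jig -29 0 37
```

```text
clock: 33.3
position: [0.568, 0.198, 0.1454]
tool_rot: [3.141, 0.001, -0.06]
force: [0.3, -0.3, -1.3]
grip_width: 0.0291
finger_force: 46.4
clock: 33.92
position: [0.5678, 0.1965, 0.0642]
tool_rot: [3.14, 0.002, -0.062]
force: [0.6, 0.2, 0.2]
grip_width: 0.0293
finger_force: 46.4
-> [0.569  0.2002 0.037 ] rows [ 0.017 -0.063  0.453] twist -0.006
[[-30.   -3.7  64.2]]
```

```bash
python3 -m creep '[[0,-0.06,0,0,0],[0,-0.06,0.12,0,0],[0,-0.06,0.26,0,0],[0,-0.06,0.44,0,0],[0,-0.06,0.44,0,0]]'; python3 -m creep '[[0,0,0,0,0],[0,0,0,0,0.5],[0,0,0,0,0.55],[0,0,0,0,0.55]]'; python3 -m creep '[[0,0,0,0,0.55],[0,0,-0.5,0,0.55],[0,0,-1.2,0,0.55],[0,0,-2,0,0.55],[0,0,-2,0,0.55]]'; python3 jv.py wrist;  python3 -m creep '[[0,1,0,-0.2,0.55],[0,2,0,-0.4,0.55],[0,3,0,-0.6,0.55],[0,4,0,-0.77,0.55],[0.1,5,0,-0.77,0.55]]';python3 g.py rack -45 -63 116
```

```text
clock: 34.55
position: [0.5684, 0.2016, 0.0381]
tool_rot: [3.141, 0.001, -0.061]
force: [-0.4, 0.4, 0.5]
grip_width: 0.0293
finger_force: 46.8
clock: 35.05
position: [0.5687, 0.2016, 0.039]
tool_rot: [-3.142, -0.0, -0.061]
force: [0.3, -0.1, -0.2]
grip_width: 0.0469
finger_force: 0.0
clock: 35.67
position: [0.5703, 0.2022, 0.1625]
tool_rot: [-3.139, -0.005, -0.061]
force: [0.6, 0.8, -0.2]
grip_width: 0.0471
finger_force: 0.0
p0.94 mid [-196. -269.] x -218.8..-171.3 y -284.5..-250.6
p0.93 mid [ 24. 115.] x -56.7..86.7 y 95.6..133.4
p0.84 mid [22.  2.] x -58.1..86.3 y -12.1..15.8
clock: 36.4
position: [0.5553, -0.1, 0.1578]
tool_rot: [-3.141, 0.002, 0.047]
force: [1.6, 0.0, -0.4]
grip_width: 0.047
finger_force: 0.0
-> [ 0.5656 -0.2422  0.116 ] rows [0.06  2.375 0.695] twist 0.003
[[-48.6  79.5 157.8]]
```

```bash
python3 -m creep '[[0.04,0.9,0.2,0,0.55],[0.04,1.8,0.4,0,0.55],[0.04,2.35,0.68,0,0.55],[0.04,2.35,0.68,0,0.55],[0.04,2.35,0.68,0,0.55]]'; python3 -m creep '[[0,0,0,0,0.55]]'; python3 blanks.py w10; python3 g.py rack -45 -63 46
```

```text
clock: 37.02
position: [0.565, -0.2379, 0.1173]
tool_rot: [-3.14, 0.001, 0.047]
force: [-0.0, 0.5, 0.5]
grip_width: 0.047
finger_force: 0.0
clock: 37.15
position: [0.5656, -0.2377, 0.1182]
tool_rot: [-3.141, -0.0, 0.048]
force: [0.5, 0.1, 0.9]
grip_width: 0.0469
finger_force: 0.0
small 0.98 [-194.   36.] 1753
p0.76 xmin -73.9 xmax -10.0 y@-50 -64.5 yaw 0.013 width 29.4 hue 18
p0.70 xmin -71.6 xmax -9.9 y@-50 -125.3 yaw 0.019 width 35.6 hue 18
[ 0.56562143 -0.23803474  0.11837847] lip mid px [[233.0, 308.0], [211.0, 207.0]]
-> [ 0.5656 -0.2422  0.046 ] rows [-0.005  0.069  1.206] twist 0.008
[[-44.8 -58.9 118.4]]
```

```bash
python3 -m creep '[[0,0.08,0.5,-0.08,0.55],[0,0.08,0.9,-0.08,0.55],[0,0.08,1.15,-0.08,0.55],[0,0.08,1.2,-0.08,0.55],[0,0.08,1.2,-0.08,0.55]]' 25; python3 -m creep '[[0,0,0,0,0],[0,0,0,0,0],[0,0,0,0,0],[0,0,-0.03,0,0],[0,0,-0.08,0,0]]' 25; python3 -m creep '[[0,0,-0.08,0,0],[0,0,-0.17,0,0],[0,0,-0.17,0,0]]'
```

```text
clock: 37.88
position: [0.5659, -0.2437, 0.0467]
tool_rot: [3.141, -0.001, 0.058]
force: [0.4, 0.2, 0.4]
grip_width: 0.0472
finger_force: 0.0
clock: 38.5
position: [0.5654, -0.2438, 0.0511]
tool_rot: [-3.142, 0.0, 0.058]
force: [-0.3, -0.2, -2.4]
grip_width: 0.0299
finger_force: 24.8
clock: 38.88
position: [0.5655, -0.2438, 0.0614]
tool_rot: [3.142, -0.0, 0.058]
force: [0.2, -0.4, -1.2]
grip_width: 0.0297
finger_force: 25.9
```

```bash
python3 -m creep '[[0,0,-0.02,0,0],[-0.15,0,-0.04,0,0],[-0.3,0,-0.06,0,0],[-0.45,0,-0.08,0,0],[-0.6,0,-0.1,0,0]]'; python3 -m creep '[[-0.15,0,-0.01,0,0],[-0.3,0,-0.03,0,0],[-0.45,0,-0.05,0,0],[-0.6,0,-0.06,0,0],[-0.75,0,-0.08,0,0]]';python3 -m creep '[[-0.15,0,-0.02,0,0],[-0.3,0,-0.04,0,0],[-0.4,0,-0.05,0,0],[-0.4,0,-0.05,0,0]]'; python3 -m creep '[[0,0,0,0,0],[0,0,-0.4,0,0],[0,0,-0.8,0,0],[0,0,-1.2,0,0],[0,0,-1.2,0,0]]' 40; python3 g.py jig -29 -60 60
```

```text
clock: 39.5
position: [0.5289, -0.2459, 0.0673]
tool_rot: [3.142, -0.0, 0.058]
force: [1.2, -0.5, -4.7]
grip_width: 0.0296
finger_force: 25.7
clock: 40.12
position: [0.4841, -0.2484, 0.072]
tool_rot: [3.142, -0.0, 0.058]
force: [0.8, -0.0, -2.1]
grip_width: 0.0293
finger_force: 26.0
clock: 40.62
position: [0.4604, -0.2499, 0.075]
tool_rot: [3.142, 0.0, 0.057]
force: [-0.5, -0.2, -2.0]
grip_width: 0.0297
finger_force: 26.0
clock: 41.25
position: [0.4617, -0.2501, 0.1482]
tool_rot: [3.14, -0.002, 0.058]
force: [0.6, 0.3, -1.8]
grip_width: 0.0291
finger_force: 46.5
-> [0.5653 0.1403 0.06  ] rows [ 2.096 -6.398  1.467] twist 0.853
[[-108.5 -456.   148.2]]
```

```bash
python3 -m creep '[[0.3,-0.8,0,0.1,0],[0.6,-1.6,0,0.3,0],[0.9,-2.4,0,0.5,0],[1.2,-3.2,0,0.7,0],[1.4,-4,0,0.85,0]]'; python3 -m creep '[[0,0,0,0,0]]'; python3 g.py jig -29 -60 60
```

```text
clock: 41.88
position: [0.5309, -0.0035, 0.1459]
tool_rot: [-3.142, 0.001, -0.061]
force: [0.4, -0.8, -0.9]
grip_width: 0.029
finger_force: 46.5
clock: 42.0
position: [0.5309, -0.001, 0.1459]
tool_rot: [-3.14, 0.001, -0.055]
force: [-1.1, -0.9, -0.9]
grip_width: 0.0291
finger_force: 46.5
-> [0.5653 0.1403 0.06  ] rows [ 0.444 -2.381  1.435] twist 0.044
[[ -54.7 -203.2  145.9]]
```

```bash
python3 -m creep '[[0.2,-0.8,0,0,0],[0.44,-1.6,0,0,0],[0.44,-2.2,0,0,0],[0.44,-2.38,0,0,0],[0.44,-2.38,0,0,0]]'; python3 -m creep '[[0,0,0,0,0],[0,0,0.5,0,0],[0,0,1,0,0],[0,0,1.35,0,0],[0,0,1.35,0,0]]';  python3 g.py jig -29 -60 37.5
```

```text
clock: 42.62
position: [0.5655, 0.1351, 0.1462]
tool_rot: [3.141, 0.001, -0.061]
force: [-0.3, 0.8, -0.7]
grip_width: 0.0288
finger_force: 46.5
clock: 43.25
position: [0.565, 0.1341, 0.0648]
tool_rot: [3.14, 0.002, -0.062]
force: [-0.4, 0.8, -1.3]
grip_width: 0.0288
finger_force: 46.5
-> [0.5653 0.1403 0.0375] rows [-0.001 -0.105  0.455] twist -0.007
[[-28.9 -66.2  64.8]]
```

```bash
python3 -m creep '[[0,-0.1,0,0,0],[0,-0.1,0.12,0,0],[0,-0.1,0.26,0,0],[0,-0.1,0.44,0,0],[0,-0.1,0.44,0,0]]'; python3 -m creep '[[0,0,0,0,0],[0,0,0,0,0.5],[0,0,0,0,0.55],[0,0,0,0,0.55]]'; python3 -m creep '[[0,0,0,0,0.55],[0,0,-0.5,0,0.55],[0,0,-1.2,0,0.55],[0,0,-2,0,0.55],[0,0,-2,0,0.55]]'; python3 jv.py wrist;  python3 -m creep '[[0,1,0,-0.2,0.55],[0,2,0,-0.4,0.55],[0,3,0,-0.6,0.55],[0,4,0,-0.77,0.55],[0.1,5,0,-0.77,0.55]]';python3 g.py rack -43 -127 116
```

```text
clock: 43.88
position: [0.5658, 0.1415, 0.0387]
tool_rot: [3.141, 0.001, -0.061]
force: [-0.4, 0.9, 0.0]
grip_width: 0.0293
finger_force: 46.9
clock: 44.38
position: [0.5662, 0.1416, 0.0396]
tool_rot: [-3.142, -0.0, -0.061]
force: [-0.2, 0.1, -0.2]
grip_width: 0.0469
finger_force: 0.0
clock: 45.0
position: [0.5677, 0.142, 0.163]
tool_rot: [-3.14, -0.005, -0.061]
force: [-0.3, 0.0, -0.1]
grip_width: 0.0468
finger_force: 0.0
p0.94 mid [ 23. 111.] x -57.5..86.9 y 89.9..132.9
p0.88 mid [-189. -308.] x -220.9..-157.0 y -341.2..-270.6
p0.87 mid [22. -1.] x -58.2..85.8 y -17.3..14.9
p0.66 mid [ 23. -58.] x -57.2..87.0 y -72.5..-44.4
p0.64 mid [25. 55.] x -56.6..88.1 y 36.2..74.3
p0.54 mid [-130.  188.] x -191.4..-91.8 y 155.2..221.6
clock: 45.72
position: [0.5528, -0.16, 0.1584]
tool_rot: [-3.141, 0.002, 0.047]
force: [0.9, 0.2, 1.0]
grip_width: 0.0469
finger_force: 0.0
-> [ 0.5706 -0.306   0.116 ] rows [0.181 2.445 0.705] twist 0.003
[[-53.9  19.7 158.4]]
```

```bash
python3 -m creep '[[0.1,0.9,0.2,0,0.55],[0.17,1.8,0.4,0,0.55],[0.17,2.43,0.68,0,0.55],[0.17,2.43,0.68,0,0.55],[0.17,2.43,0.68,0,0.55]]'; python3 -m creep '[[0,0,0,0,0.55]]'; python3 blanks.py w11; python3 g.py rack -43 -127 46
```

```text
clock: 46.35
position: [0.5705, -0.3025, 0.1176]
tool_rot: [-3.14, 0.001, 0.047]
force: [-0.2, 0.6, -0.1]
grip_width: 0.0467
finger_force: 0.0
clock: 46.48
position: [0.5711, -0.3022, 0.1187]
tool_rot: [-3.141, -0.0, 0.048]
force: [-0.1, 0.7, -0.5]
grip_width: 0.0469
finger_force: 0.0
small 0.79 [-193.  -23.] 1719
p0.64 xmin -71.7 xmax -9.9 y@-50 -128.9 yaw 0.012 width 29.4 hue 18
[ 0.57114657 -0.30252172  0.1189897 ] lip mid px [[138.0, 311.0], [91.0, 211.0]]
-> [ 0.5706 -0.306   0.046 ] rows [-0.013  0.058  1.216] twist 0.007
[[ -42.3 -123.5  119. ]]
```

```bash
python3 -m creep '[[0,0.08,0.5,-0.08,0.55],[-0.01,0.08,0.9,-0.08,0.55],[-0.01,0.08,1.15,-0.08,0.55],[-0.01,0.08,1.2,-0.08,0.55],[-0.01,0.08,1.2,-0.08,0.55]]' 25; python3 -m creep '[[0,0,0,0,0],[0,0,0,0,0],[0,0,0,0,0],[0,0,-0.03,0,0],[0,0,-0.08,0,0]]' 25; python3 -m creep '[[0,0,-0.08,0,0],[0,0,-0.17,0,0],[0,0,-0.17,0,0]]'
```

```text
clock: 47.2
position: [0.5708, -0.3082, 0.0473]
tool_rot: [3.141, -0.001, 0.058]
force: [0.5, 0.6, 0.4]
grip_width: 0.0466
finger_force: 0.0
clock: 47.82
position: [0.5703, -0.3082, 0.0516]
tool_rot: [-3.142, 0.0, 0.058]
force: [-0.4, -0.1, -1.7]
grip_width: 0.0295
finger_force: 24.8
clock: 48.2
position: [0.5704, -0.3082, 0.062]
tool_rot: [3.142, 0.0, 0.058]
force: [-0.4, 0.4, -1.2]
grip_width: 0.0292
finger_force: 26.0
```

```bash
python3 -m creep '[[0,0,-0.02,0,0],[-0.15,0,-0.04,0,0],[-0.3,0,-0.06,0,0],[-0.45,0,-0.08,0,0],[-0.6,0,-0.1,0,0]]'; python3 -m creep '[[-0.15,0,-0.01,0,0],[-0.3,0,-0.03,0,0],[-0.45,0,-0.05,0,0],[-0.6,0,-0.06,0,0],[-0.75,0,-0.08,0,0]]';python3 -m creep '[[-0.15,0,-0.02,0,0],[-0.3,0,-0.04,0,0],[-0.4,0,-0.05,0,0],[-0.4,0,-0.05,0,0]]'; python3 -m creep '[[0,0,0,0,0],[0,0,-0.4,0,0],[0,0,-0.8,0,0],[0,0,-1.2,0,0],[0,0,-1.2,0,0]]' 40; python3 -m creep '[[0.3,-0.8,0,0.1,0],[0.6,-1.6,0,0.3,0],[0.9,-2.4,0,0.5,0],[1.2,-3.2,0,0.7,0],[1.4,-4,0,0.85,0]]'; python3 -m creep '[[0,0,0,0,0]]'; python3 g.py jig -29 -120 60
```

```text
clock: 48.82
position: [0.5338, -0.3105, 0.0679]
tool_rot: [3.141, -0.0, 0.058]
force: [1.1, 0.0, -4.7]
grip_width: 0.0293
finger_force: 25.6
clock: 49.45
position: [0.489, -0.313, 0.0726]
tool_rot: [3.142, -0.0, 0.058]
force: [0.3, -0.6, -1.2]
grip_width: 0.0294
finger_force: 26.0
clock: 49.95
position: [0.4653, -0.3145, 0.0756]
tool_rot: [3.142, 0.0, 0.057]
force: [0.3, -0.1, -1.2]
grip_width: 0.0295
finger_force: 26.0
clock: 50.58
position: [0.4666, -0.3146, 0.1489]
tool_rot: [3.14, -0.002, 0.058]
force: [0.2, -0.5, -0.9]
grip_width: 0.0291
finger_force: 46.6
clock: 51.2
position: [0.5359, -0.0679, 0.1466]
tool_rot: [-3.141, 0.001, -0.061]
force: [0.5, 0.2, -1.0]
grip_width: 0.0291
finger_force: 46.6
clock: 51.32
position: [0.536, -0.0654, 0.1466]
tool_rot: [-3.14, 0.001, -0.055]
force: [-0.1, -0.3, -1.3]
grip_width: 0.0292
finger_force: 46.6
-> [0.5616 0.0804 0.06  ] rows [ 0.293 -2.448  1.447] twist 0.045
[[ -45.6 -267.1  146.6]]
```

```bash
python3 -m creep '[[0.1,-0.8,0,0,0],[0.2,-1.6,0,0,0],[0.29,-2.3,0,0,0],[0.29,-2.53,0,0,0],[0.29,-2.53,0,0,0]]'; python3 -m creep '[[0,0,0,0,0],[0,0,0.5,0,0],[0,0,1,0,0],[0,0,1.35,0,0],[0,0,1.35,0,0]]';  python3 g.py jig -29 -120 37.5
```

```text
clock: 51.95
position: [0.5619, 0.0805, 0.1468]
tool_rot: [3.141, 0.001, -0.06]
force: [-0.1, -1.1, -1.8]
grip_width: 0.0287
finger_force: 46.6
clock: 52.58
position: [0.5614, 0.079, 0.0654]
tool_rot: [3.141, 0.002, -0.063]
force: [-0.7, 0.4, -0.5]
grip_width: 0.0291
finger_force: 46.5
-> [0.5616 0.0804 0.0375] rows [ 0.003 -0.024  0.465] twist -0.009
[[ -29.1 -121.4   65.4]]
```

```bash
python3 -m creep '[[0,-0.02,0,0,0],[0,-0.02,0.12,0,0],[0,-0.02,0.26,0,0],[0,-0.02,0.45,0,0],[0,-0.02,0.45,0,0]]'; python3 -m creep '[[0,0,0,0,0],[0,0,0,0,0.5],[0,0,0,0,0.55],[0,0,0,0,0.55]]'; python3 -m creep '[[0,0,0,0,0.55],[0,0,-0.5,0,0.55],[0,0,-1.2,0,0.55],[0,0,-2.2,0,0.55],[0,0,-2.2,0,0.55]]'; python3 jv.py wrist; python3 g.py jig -118 90 170
```

```text
clock: 53.2
position: [0.5621, 0.0819, 0.0386]
tool_rot: [3.141, 0.001, -0.061]
force: [-0.1, 0.3, 0.8]
grip_width: 0.0288
finger_force: 47.0
clock: 53.7
position: [0.5624, 0.0818, 0.0396]
tool_rot: [-3.142, -0.0, -0.061]
force: [-0.1, -0.9, 0.1]
grip_width: 0.0467
finger_force: 0.0
clock: 54.32
position: [0.5643, 0.0822, 0.1757]
tool_rot: [-3.14, -0.007, -0.061]
force: [0.9, -0.4, -0.2]
grip_width: 0.0473
finger_force: 0.0
p0.93 mid [  7. 102.] x -57.9..83.6 y 84.4..126.5
p0.92 mid [-264. -421.] x -285.6..-248.3 y -436.7..-402.6
p0.85 mid [ 23. -61.] x -57.6..86.8 y -77.4..-45.2
p0.78 mid [22. -5.] x -58.6..85.5 y -23.4..14.1
p0.73 mid [-177. -362.] x -210.1..-146.0 y -405.8..-311.9
p0.67 mid [  23. -118.] x -56.6..87.4 y -132.2..-104.1
p0.60 mid [24. 52.] x -56.9..87.9 y 30.8..73.3
-> [0.4857 0.2955 0.17  ] rows [-1.494 -3.478  0.032] twist 0.002
[[ -28.3 -118.6  172. ]]
```

```bash
python3 -m creep '[[-0.3,-0.9,0,0,0],[-0.7,-1.8,0,0,0],[-1.2,-2.7,0,0,0],[-1.5,-3.48,0,0,0],[-1.5,-3.48,0,0,0]]'; python3 -m creep '[[0,0,0,0,0],[0,0,0,0,0]]'; python3 g.py jig -118 90 40; python3 jv.py top; python3 - <<'E'
from h import *
im=grab_frame("wrist"); t=grab_frame("top")[130:270,160:480]
cv2.imwrite("pics/m1.png",np.vstack([cv2.resize(t,(640,280),interpolation=3),cv2.resize(im,(640,480))[:320]]))
E
```

```text
clock: 55.05
position: [0.4827, 0.2994, 0.1703]
tool_rot: [-3.141, 0.002, -0.055]
force: [0.6, -1.3, -0.2]
grip_width: -0.0003
finger_force: 0.0
clock: 55.3
position: [0.4856, 0.2943, 0.171]
tool_rot: [3.141, 0.001, -0.063]
force: [0.9, -0.2, -0.2]
grip_width: 0.0
finger_force: 0.0
-> [0.4857 0.2955 0.04  ] rows [ 1.000e-03 -2.200e-02  2.183e+00] twist -0.009
[[-118.    88.8  171. ]]
p0.97 mid [37. 58.] x -29.8..90.8 y 41.7..75.7
p0.93 mid [-218. -362.] x -248.9..-186.6 y -428.6..-293.5
p0.90 mid [-319. -518.] x -334.4..-303.0 y -589.4..-444.8
p0.65 mid [10.  0.] x -63.2..86.2 y -15.7..16.4
p0.60 mid [  16. -118.] x -64.0..91.0 y -133.6..-101.1
p0.59 mid [ 12. -59.] x -65.3..89.9 y -75.1..-43.1
p0.49 mid [ 65. 117.] x 35.0..89.5 y 100.1..135.9
```

View pics/m1.png

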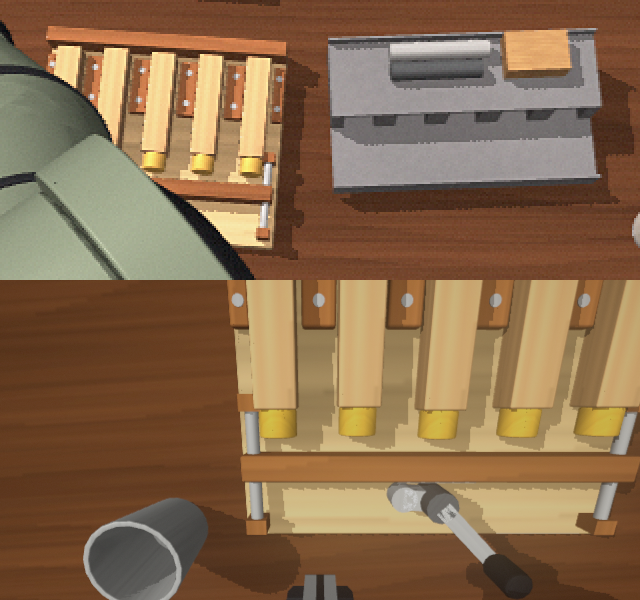

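```bash
python3 -m creep '[[0,-0.02,0.7,0,0],[0,-0.02,1.4,0,0],[0,-0.02,1.9,0,0],[0,-0.02,2.1,0,0],[0,-0.02,2.1,0,0]]'; python3 -m creep '[[0,0,0,0,0],[0.06,0,0,0,0],[0.12,0,0,0,0],[0.18,0,0,0,0],[0.24,0,0,0,0]]';python3 -m creep '[[0.06,0,0,0,0],[0.12,0,0,0,0],[0.16,0,0,0,0],[0.16,0,0,0,0]]'; python3 g.py jig -86 90 40
```

```text
clock: 56.12
position: [0.4852, 0.2968, 0.0455]
tool_rot: [3.141, 0.0, -0.061]
force: [0.3, 0.7, 0.1]
grip_width: -0.0004
finger_force: 0.0
clock: 56.75
position: [0.4999, 0.296, 0.0456]
tool_rot: [-3.142, 0.0, -0.061]
force: [-2.0, 0.0, 0.9]
grip_width: 0.0002
finger_force: 1.3
clock: 57.25
position: [0.5095, 0.2954, 0.0455]
tool_rot: [-3.141, -0.0, -0.061]
force: [0.5, 0.1, -0.3]
grip_width: -0.0002
finger_force: 0.0
-> [0.5176 0.2935 0.04  ] rows [0.137 0.023 0.091] twist 0.001
[[-94.2  91.4  45.5]]
```

```bash
python3 -m creep '[[0.04,0,0.06,0,0],[0.07,0,0.06,0,0],[0.1,0,0.06,0,0],[0.12,0,0.06,0,0],[0.12,0,0.06,0,0]]';python3 -m creep '[[0.02,0,0,0,0],[0.04,0,0,0,0],[0.04,0,0,0,0]]'; python3 g.py jig -86 90 40
```

```text
clock: 57.88
position: [0.5159, 0.295, 0.0415]
tool_rot: [3.141, 0.001, -0.061]
force: [-5.3, 2.1, -3.8]
grip_width: 0.0
finger_force: 2.4
clock: 58.25
position: [0.5173, 0.2949, 0.0416]
tool_rot: [3.141, 0.003, -0.06]
force: [-11.7, 0.4, 0.6]
grip_width: 0.0001
finger_force: 5.6
-> [0.5176 0.2935 0.04  ] rows [0.006 0.023 0.026] twist 0.008
[[-86.4  91.4  41.6]]
```

```bash
python3 -m creep '[[0.02,0,0,0,0],[0.03,0,0,0,0],[0.03,0,0,0,0]]'; python3 g.py jig -86 90 40; python3 -m creep '[[-0.1,0,0,0,0],[-0.3,0,0,0,0],[-0.3,0,-1,0,0],[-0.3,0,-1.8,0,0],[-0.3,0,-2.2,0,0.5]]'; python3 - <<'E'
from h import *
a=np.radians(225); go(W("jig",-108.5+62*np.cos(a),62*np.sin(a),166),PO["jig"][2])
E
```

```text
clock: 58.62
position: [0.5175, 0.2949, 0.0415]
tool_rot: [3.14, 0.005, -0.06]
force: [-22.3, 0.3, 9.4]
grip_width: 0.0
finger_force: 11.2
-> [0.5176 0.2935 0.04  ] rows [0.004 0.023 0.025] twist 0.013
[[-86.2  91.4  41.5]]
clock: 59.25
position: [0.5031, 0.2963, 0.1768]
tool_rot: [-3.14, -0.003, -0.061]
force: [-0.7, -0.4, -0.5]
grip_width: 0.0175
finger_force: 0.0
-> [0.4432 0.164  0.166 ] rows [-0.863  2.262  0.172] twist 0.002
```

```bash
python3 -m creep '[[-0.4,0.8,0,0,0.6],[-0.85,1.6,0,0,0.6],[-0.87,2.26,0,0,0.6],[-0.87,2.26,0,0,0.6],[-0.87,2.26,0,0,0.6]]'; python3 -m creep '[[0,0,0,0,0.6],[0,0,0,0,0.6]]'; python3 - <<'E'
from h import *
s=status.observe(); grab_frame("wrist"); c=cam("wrist")
a=np.radians(224); q=W("jig",-108.5+62*np.cos(a),62*np.sin(a),98); print(proj(c,q).round())
for r in search_frame("wrist","lever_knob"): print(r["p"],(np.array(r["extent"])*[640,480,640,480]).round())
q[2]=.079; go(q,PO["jig"][2])
E
```

```text
clock: 59.88
position: [0.4425, 0.1643, 0.1742]
tool_rot: [-3.141, -0.001, -0.061]
force: [-0.8, 0.6, -0.3]
grip_width: 0.0513
finger_force: 0.0
clock: 60.12
position: [0.4422, 0.1644, 0.1737]
tool_rot: [-3.141, 0.0, -0.06]
force: [-0.5, 0.5, 0.3]
grip_width: 0.0509
finger_force: 0.0
[[320. 257.]]
0.55 [215. 160. 335. 269.]
-> [0.4425 0.1648 0.079 ] rows [ 0.004 -0.012  1.58 ] twist 0.008
```

```bash
python3 -m creep '[[0,-0.01,0.7,0,0.6],[0,-0.01,1.3,0,0.6],[0,-0.01,1.55,0,0.6],[0,-0.01,1.55,0,0],[0,-0.01,1.55,0,0]]' 40; python3 -m creep '[[0,0,0,0,0],[0,0,0,0,0]]';  python3 -m creep '[[-0.09,-0.11,0,0,0],[-0.17,-0.23,0,0,0],[-0.23,-0.38,0,0,0],[-0.27,-0.54,0,0,0],[-0.29,-0.7,0,0,0]]'; python3 -m creep '[[0.01,-0.16,0,0,0],[0.04,-0.32,0,0,0],[0.1,-0.47,0,0,0],[0.17,-0.58,0,0,0],[0.22,-0.65,0,0,0]]'; python3 - <<'E'
from h import *
s=status.observe(); p=L("jig",s["position"])[0]-[-108.5,0,0]; print(p.round(1),np.degrees(np.arctan2(p[1],p[0]))%360,s["force"].round(1))
E
```

```text
clock: 60.85
position: [0.4427, 0.1644, 0.0819]
tool_rot: [-3.141, -0.001, -0.061]
force: [-0.4, -0.6, 1.9]
grip_width: 0.0186
finger_force: 39.0
clock: 61.1
position: [0.4427, 0.1643, 0.0818]
tool_rot: [-3.141, -0.001, -0.061]
force: [-2.5, -2.4, 10.6]
grip_width: 0.0191
finger_force: 40.2
clock: 61.72
position: [0.4265, 0.2063, 0.0811]
tool_rot: [3.14, 0.002, -0.062]
force: [-9.5, -7.0, 3.3]
grip_width: 0.0192
finger_force: 40.7
clock: 62.35
position: [0.4422, 0.2439, 0.081]
tool_rot: [3.139, 0.002, -0.062]
force: [-10.3, -15.9, 7.2]
grip_width: 0.0185
finger_force: 41.1
[-49.7  35.9  81. ] 144.20455028935285 [-10.3 -15.9   7.2]
```

```bash
python3 -m creep '[[0.03,-0.04,0,0,0],[0.05,-0.06,0,0,0],[0.07,-0.08,0,0,0],[0.07,-0.08,0,0,0]]'; python3 - <<'E'
from h import *
s=status.observe(); p=L("jig",s["position"])[0]-[-108.5,0,0]; print(p.round(1),np.degrees(np.arctan2(p[1],p[0]))%360,s["force"].round(1))
E
```

```text
clock: 62.85
position: [0.4464, 0.2478, 0.081]
tool_rot: [3.138, 0.002, -0.062]
force: [-7.5, -10.9, 6.0]
grip_width: 0.0187
finger_force: 41.0
[-45.7  40.   81. ] 138.81201039653706 [ -7.5 -10.9   6. ]
```

```bash
python3 -m creep '[[0.02,-0.02,0,0,0],[0.04,-0.04,0,0,0],[0.04,-0.04,0,0,0]]'; python3 - <<'E'
from h import *
s=status.observe(); p=L("jig",s["position"])[0]-[-108.5,0,0]; print(p.round(1),np.degrees(np.arctan2(p[1],p[0]))%360,s["force"].round(1))
E
python3 -m creep '[[0,0,0,0,0.5],[0,0,0,0,0.6],[0,0,0,0,0.6],[0,0,-1,0,0.6],[0,0,-1.8,0,0.6]]'; python3 -m creep '[[0,0.5,-0.5,0,0.6],[0,1.5,-1,0,0.6],[0,2.5,-1,0,0.6],[-0.3,3.5,-1,0,0.6],[-0.3,3.5,-1,0,0.6]]'; python3 jv.py wrist; python3 - <<'E'
from h import *
c=cam("wrist")
im=grab_frame("wrist");t=grab_frame("top")[130:270,160:480]
t2=cv2.resize(t,(800,350),interpolation=3); w=cv2.resize(im,(800,600),interpolation=3)[:250]
print(proj(c,[W("jig",-108.5+62*np.cos(a),62*np.sin(a),98) for a in np.radians([139,136.5])]).round())
for r in search_frame("wrist","lever_knob"): print(r["p"],(np.array(r["extent"])*[640,480,640,480]).round())
cv2.imwrite("pics/fin.png",np.vstack([t2,w]))
E
```

```text
clock: 63.22
position: [0.449, 0.25, 0.081]
tool_rot: [3.138, 0.002, -0.063]
force: [-8.2, -11.4, 4.8]
grip_width: 0.0187
finger_force: 40.9
[-43.3  42.3  81. ] 135.6376394611214 [ -8.2 -11.4   4.8]
clock: 63.85
position: [0.45, 0.2523, 0.1906]
tool_rot: [-3.141, -0.0, -0.061]
force: [-0.4, 0.7, -0.3]
grip_width: 0.0513
finger_force: 0.0
clock: 64.47
position: [0.4182, 0.0401, 0.2493]
tool_rot: [3.141, -0.0, -0.066]
force: [-0.4, 1.5, 0.4]
grip_width: 0.0513
finger_force: 0.0
p0.91 mid [-26.  98.] x -55.1..7.8 y 88.3..110.5
p0.90 mid [-296. -467.] x -318.9..-274.9 y -514.9..-418.7
p0.82 mid [-21. -59.] x -55.5..7.5 y -76.6..-41.5
p0.77 mid [-21.  -2.] x -55.4..7.6 y -21.4..18.8
p0.75 mid [-201. -352.] x -232.7..-169.1 y -417.0..-283.0
p0.56 mid [ -21. -116.] x -54.8..7.4 y -131.6..-101.0
[[ 73. 209.]
 [ 70. 207.]]
0.72 [ 60. 109. 165. 217.]
0.61 [243.   0. 287.  85.]
```

View pics/fin.png

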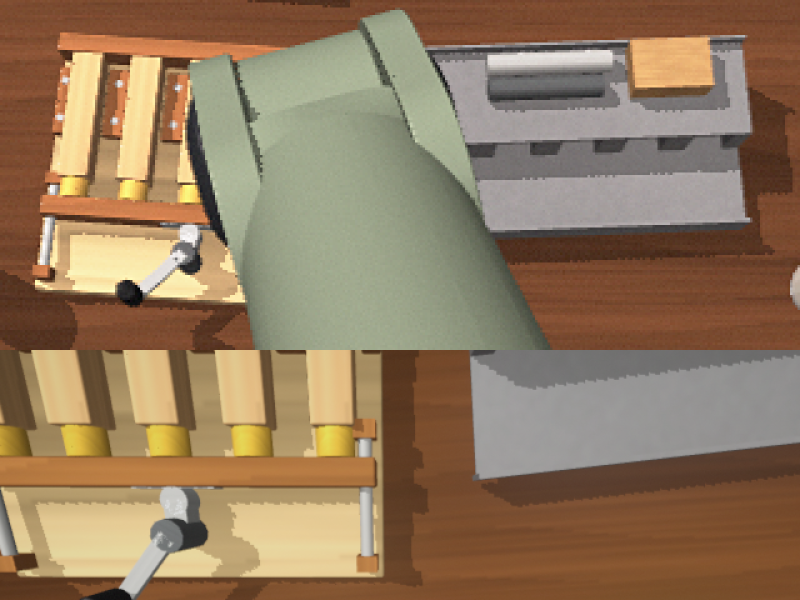

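The final view shows all five ferrules against the bar at jig x of about -55 mm, the shelf empty, and the lever lobe square behind the bar. I'm handing it in.

```bash
python3 -c "
from workcell import bot; print(bot.job_done())"
```

```text
the job is handed in; nothing more can be done
None
```

All five blanks are in their nests, butted against the back stop, with the bar home and the lever locked at about 1.55 rad, and the job is handed in; but before drawing the bar back, I lowered the shut fingertips onto the jig base and the wrist read about 230 N, over the 120 N limit, so it may be failed for that.

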